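# Pack the field-kit case and shut it

## Robot

A 7-joint arm with a two-finger parallel gripper is mounted at the origin on a cart in front of the work surface, level with it; the furniture and walls round the work are solid. World frame = base frame: x ahead of the robot, y to its left, z up, the work surface at z = 0. Lengths are in m, angles in rad, forces in N, time in s.
With the tool pointing down it reaches from about 0.35 to 0.9 m from the base axis. Payload 7.2 kg.
Tool frame: the origin (TCP) lies on the centre line of the jaws, within the pads' length; the fingertips stand 19 mm ahead of it and the grasp point (between the pads) is the TCP; z points along the fingers, y is the direction in which the jaws open and shut (so a half turn about z gives the same grasp; the last joint's range is limited). The gripper opens to 85 mm and grips with 20 to 120 N. Pads are 22 mm wide; open, the fingers measure 114 mm over their backs; the gripper's body (76 mm by 85 mm) begins 54 mm behind the grasp point. The pads swing forward as they close: fully open they stand 13 mm farther back than shut.
Start: joints at [1.219, 0.411, -0.013, 1.596, 0.006, 1.134, -0.082], TCP at [0.175, -0.6, 0.25] pointing down, gripper open.
Joint ranges: [-2.95, 2.95], [-0.29, 1.99], [-1.47, 1.44], [0.14, 2.54], [-1.03, 4.17], [0.13, 1.85], [-2.86, 2.86]. Speed limits (rad/s): [2.39, 2.39, 3.01, 3.01, 3.14, 3.14, 3.14].

## Interface

Orientations are given as a unit quaternion [x, y, z, w].
In Python, from plant import sense, read_camera, close_job, regions_of, pinpoint gives the robot as it stands. The module is installed in compiled form; this text tells all that it offers.
- The arm moves only by the tool jog_arm, never from a script. Its argument "steps" is a list of rows, each a list of 3 entries, a list of its own where there are three numbers: the closure, from 0 (fully open) to 1 (shut), then the shift along the world's x, y, z in m, then the turn, a rotation vector about the world's x, y, z in rad. In form: [[jaw, [x, y, z], [wx, wy, wz]], ...]. A call has 1 to 10 rows; each row is the pose to reach, as a shift and turn from the pose measured when the call began; what a row does not reach only later rows make up. A row lasts 1/12 s, in which the tool goes at most 41.7 mm and 7.16 degrees, less where a joint would pass 70% of its speed; a pose out of reach is approached as far as the arm can. A call with a gripper value outside its range is refused whole. The fingers move at their own pace and stop on an object; the grip force is fixed at half the most. Time passes only in rows, so rows that repeat a pose let the fingers close. It gives the time, the measured TCP pose, the force and the opening at its end, in the units of the state.
- sense(): the state, without advancing time (a new reading comes with each control period).
- read_camera(name): name is "scene" or "side" or "wrist"; returns a dict with "image" (480x640x3 uint8, red, green, blue), "intrinsics" (3x3 intrinsics, pixels), "position" and "orientation" of the camera in the world. Camera axes: x right, y down, z forward; pixel columns grow to the right and rows downward; lengths in m; the calibration is good to about 2 mm. The wrist camera is an equidistant fisheye: a pixel r from the principal point sees the ray r / f radians off the axis. A picture is of the moment at which its call begins. There is no depth.
- close_job(): hands the job in, once; it reports no verdict.
Trained networks look in a picture, given as the dict that the camera call returned (one of the last four; its "shot" number tells which), for a name from the list of things; names that differ only in an ending like _2 or _b are one class to them, and where a whole thing is asked for, a point or a joint stands for the part that bears it (a point fixed in the world has none). Each returns a list of dicts, best first, with "confidence" (0 to 1); they miss things now and then, are a little off and sometimes report something else, mostly with a low value. They report only what shows in the picture. A call takes as long as a camera call. They do not tell look-alikes from the thing itself.
- regions_of(label, picture): "pixels" (480x640 bool, what is visible of it) and "box" ([centre column, centre row, width, height] in pixels, round what is visible of it).
- pinpoint(label, picture): "point" ([column, row] in pixels: a listed point, or the origin of a listed thing).
The state is a dict: "time_s": time; "joint_positions": joint angles; "qvel": joint speeds; "tau": joint torques, N m; "ee_pos": TCP position; "ee_rot": TCP orientation; "contact_force": force on the tool from outside, world axes, zero at the start; "wrist_torque": the same for the moment, N m; "opening": finger opening in m.
Only numpy, scipy, OpenCV 4.12 (cv2) and the standard library are available. Lean on these libraries where they do the work, as an engineer would, in place of code of your own. Each camera call takes 0.05 s, during which the arm holds its last target.

## Task

Get the field-kit case ready to carry away: the plastic tube was left lying askew over the side of the case, so lay it flat in its two foam saddles, and stand the small round brown bottle with the black screw cap from the counter upright in the empty middle pocket behind it. Set both down rather than dropping them, and once nothing stands above the rim, lower the lid gently until it is fully shut. Leave the two bottles already packed in their pockets and do not disturb the bottles that stay on the counter.

Things in the scene. Friction and masses are not known exactly. Their poses are not given: they have to be found in the camera images.
- case: open grey plastic carrying case, fixed on the counter: 180 mm deep (its x), 312 mm wide (its y), rim 105 mm above the counter, walls 6 mm. Origin at the centre of its underside; x from the front (latches, handle) to the hinge side, y to its left, z up. Inside, grey foam: in front a raised deck with two saddles for the tube, behind it three pockets in a row; the middle one is empty.
- case_lid (a joint): opening angle of the lid in rad: 0 fully shut on the rim, 1.28 to 1.42 at the start (it stands up steeply and still leans forward over the rear pockets), 1.45 at its stop. A steel quadrant stay at its left holds it by friction wherever it is left: it neither falls nor springs; moving it takes about 1 to 5 N at its free edge.
- lid_hinge (a point): middle of the lid's hinge line: rear upper edge of the case, 90 mm behind the case centre, at rim height (105 mm); the line runs along case y. Its frame turns with the lid: x lies in the lid and points from its free edge to the hinge, z out of its outer face (up when shut).
- lid_edge (a point): middle of the lid's free (front) edge, 180 mm from the hinge line, half-way through its 14 mm thickness; same frame as lid_hinge. The lid is a shallow grey shell 180 x 312 x 14 mm; its outer face lies 14 mm out from the hinge line.
- tube_place (a point): where the tube's centre belongs: midway between the saddles, 85.5 mm above the counter, at case x -41 mm; y along the slots. Deck: case x -84 to +2 mm, 60 mm above the counter. Saddles (black rubber) at case y +45 and -45 mm, each 26 mm long in y; slot bottom 75 mm, ears 88 mm above the counter; slot 29 mm wide. Between the saddles (64 mm) the deck is free for fingers.
- empty_pocket (a point): centre of the floor of the empty middle pocket, 66 x 66 mm, 8 mm above the counter, at case x +35, y 0 mm (the outer pockets at y +100 and -100 mm). Foam between pockets 34 mm, deck in front 60 mm above the counter; rear wall of the case 49 mm behind. The lid leans over it, so a tool held upright hits the lid.
- tube_mid (a point): centre of the off-white plastic tube, 185 mm long (its y), 21 mm across, 30 g; its sides and underside act as flats, so it does not roll; z out of its upper side. At the start it lies along the front half in the left saddle's slot, right end low over the deck, left end (+y) up on the left side rim: it slopes by about 0.25 rad.
- bottle_mid (a point): centre (46 mm up) of the small round brown bottle to be packed: body 50 mm across, 92 mm high in all, black screw cap 44 mm across in its top 30 mm, which can be grasped; z up; about 180 g. It stands on the counter to the right of the case; the bottles in the outer pockets are like it, the others on the counter are not.
- left_bottle_mid (a point): centre of the like brown bottle that stands in the left pocket; bystander
- right_bottle_mid (a point): centre of the like brown bottle that stands in the right pocket; bystander
- tall_bottle_mid (a point): centre of a white squarish bottle with black cap, 56 x 56 x 123 mm, on the counter; bystander, too tall for the case
- dropper_mid (a point): centre (50 mm up) of a slim brown dropper bottle with a black teat, 37 mm across, 101 mm high, on the counter; bystander
Mind the look-alikes: they are no part of the job. Leave any blue, orange or turquoise look-alike of the part that bears right_bottle_mid alone.

How it is judged:
By the outcome, as a careful person would: the job done as asked, in the order asked, and still so for the second after the job is handed in, with the robot touching nothing.
It also fails if it takes over 72 s, if anything falls off the work surface, if the arm or the gripper's body presses on something with over 40 N, if the wrist force passes 120 N, or if a joint passes its speed limit or range.

## Working session

There is one attempt and no reset: what is moved stays moved. The work goes in short steps, Python scripts to look and compute and a tool call to move; the robot and the scene stay as the last step left them, time stands still between calls to the robot, and variables do not carry over. Pictures are saved under pics/ and viewed, and the job is handed in when it is done.

Besides the shell and the picture viewer there is one more tool, called after ">>>" as name([rows], argument=value, ...), one row to a line, values as JSON. jog_arm: Moves the arm, as the interface text tells. Its arguments: {"type":"object","properties":{"steps":{"type":"array"}},"required":["steps"]}

```bash
mkdir -p pics
cat > h.py <<'E'
import numpy as np, cv2
from scipy.spatial.transform import Rotation as R
from plant import sense, read_camera, close_job, regions_of, pinpoint
def ray(c,px):
    K=np.array(c['intrinsics']);d=np.array([(px[0]-K[0,2])/K[0,0],(px[1]-K[1,2])/K[1,1],1.])
    if c.get('fish'):
        r=np.hypot(d[0],d[1]);s=np.sin(r)/r if r>1e-9 else 1;d=np.array([d[0]*s,d[1]*s,np.cos(r)])
    d/=np.linalg.norm(d)
    return np.array(c['position']),R.from_quat(c['orientation']).apply(d)
def at_z(c,px,z):
    p,d=ray(c,px);return p+d*(z-p[2])/d[2]
def tri(l):
    A=np.zeros((3,3));b=np.zeros(3)
    for c,px in l:
        p,d=ray(c,px);M=np.eye(3)-np.outer(d,d);A+=M;b+=M@p
    x=np.linalg.solve(A,b)
    e=[np.linalg.norm((np.eye(3)-np.outer(d,d))@(x-p)) for p,d in [ray(c,q) for c,q in l]]
    return x,e
def proj(c,X):
    K=np.array(c['intrinsics']);v=R.from_quat(c['orientation']).inv().apply(np.array(X)-np.array(c['position']))
    if c.get('fish'):
        r=np.hypot(v[0],v[1]);t=np.arctan2(r,v[2]);u=v[:2]/r*t
    else:u=v[:2]/v[2]
    return np.array([K[0,0]*u[0]+K[0,2],K[1,1]*u[1]+K[1,2]])
def cam(n,save=None):
    c=read_camera(n);c['fish']=(n=='wrist')
    if save:cv2.imwrite('pics/%s.png'%save,c['image'][:,:,::-1])
    return c
E
python3 - <<'E'
from h import *
np.set_printoptions(precision=4,suppress=True)
s=sense();print(s)
cs={n:cam(n,n+'0') for n in('scene','side','wrist')}
for n,c in cs.items():
    print(n,c['position'],c['orientation'],c['intrinsics'][0][0],c['shot'])
names=['case','lid_hinge','lid_edge','tube_place','empty_pocket','tube_mid','bottle_mid','left_bottle_mid','right_bottle_mid','tall_bottle_mid','dropper_mid']
for m in names:
    o={}
    for n in('scene','side','wrist'):
        r=pinpoint(m,cs[n]);o[n]=[(np.round(q['point']).tolist(),round(q['confidence'],2)) for q in r[:3]]
    print(m,o)
    try: 
        x,e=tri([(cs[n],pinpoint(m,cs[n])[0]['point']) for n in('scene','side')]);print('   ',x,e)
    except Exception as ex: print(ex)
E
```

```text
{'time_s': 0.0, 'joint_positions': array([ 1.2188,  0.4119, -0.0127,  1.5971,  0.0056,  1.1343, -0.0822]), 'qvel': array([-0.0004, -0.0013, -0.0012, -0.0001,  0.0009, -0.0005, -0.0017]), 'tau': array([  0.0004, -60.0639,   0.6825, -29.9425,   0.0139,   0.0106,
        -0.    ]), 'ee_pos': array([ 0.1748, -0.5995,  0.2494]), 'ee_rot': array([ 0.9899,  0.1414, -0.0002, -0.0008]), 'contact_force': array([-0.434 ,  0.2139, -0.6463]), 'wrist_torque': array([-0.0154, -0.0011, -0.0081]), 'opening': 0.08515239493728274}
scene [-0.0881  0.5693  0.9933] [-0.3058  0.8719 -0.3633  0.1195] 621.1971165672602 1
side [-0.3424 -0.1431  1.2375] [-0.664   0.6839 -0.216   0.2112] 531.4035463894759 2
wrist [ 0.2507 -0.5761  0.3738] [ 0.7901 -0.5929 -0.0941  0.1241] 371.64829954431775 3
case {'scene': [([256.0, 307.0], 0.78)], 'side': [([259.0, 244.0], 0.85)], 'wrist': []}
    [ 0.5082  0.0309 -0.0126] [np.float64(0.0018930034142554287), np.float64(0.0018930034142555768)]
lid_hinge {'scene': [([218.0, 248.0], 0.63)], 'side': [([255.0, 191.0], 0.98), ([219.0, 234.0], 0.55)], 'wrist': []}
    [0.5998 0.0345
[... 1140 characters left out ...]
': [([222.0, 219.0], 0.64)], 'wrist': []}
    [0.5495 0.1305 0.0409] [np.float64(0.005633989300049162), np.float64(0.005633989300049161)]
right_bottle_mid {'scene': [([416.0, 224.0], 0.88), ([319.0, 224.0], 0.79), ([328.0, 202.0], 0.75)], 'side': [([294.0, 214.0], 0.75), ([396.0, 274.0], 0.59)], 'wrist': []}
    [ 0.2714 -0.0807  0.3492] [np.float64(0.05056611363786491), np.float64(0.05056611363786493)]
tall_bottle_mid {'scene': [([370.0, 201.0], 0.87)], 'side': [], 'wrist': []}
list index out of range
dropper_mid {'scene': [([382.0, 148.0], 0.65)], 'side': [([296.0, 216.0], 0.3)], 'wrist': []}
    [ 0.3111 -0.0955  0.3977] [np.float64(0.016425772281037296), np.float64(0.016425772281037265)]
```

View pics/scene0.png

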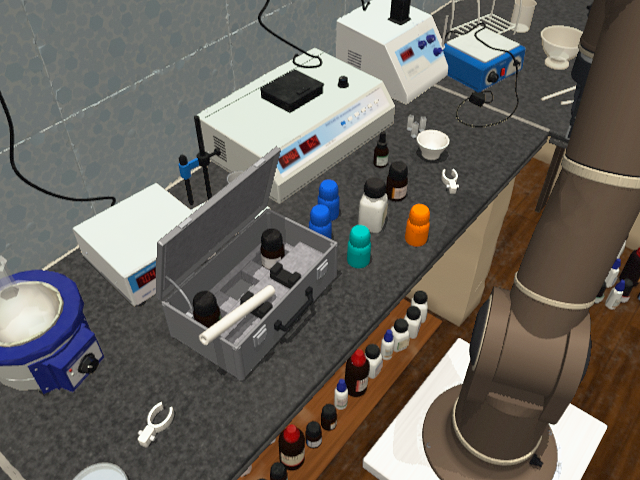

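View pics/side0.png

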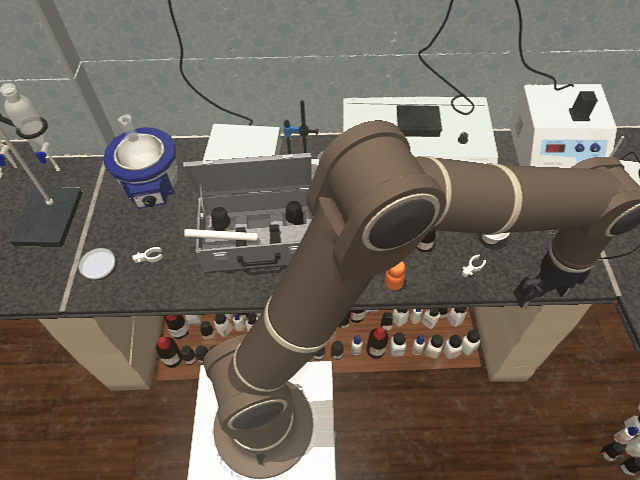

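View pics/wrist0.png

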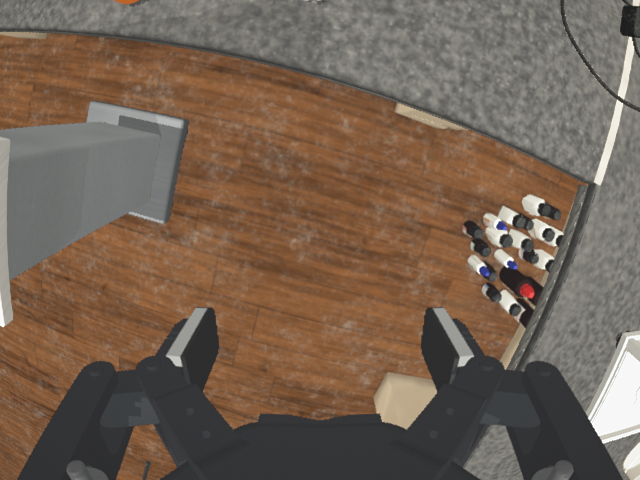

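Scene picture candidates: brown bottle with black cap (398,180), the match. The others are the dropper (381,148), tall white (373,203), blue (328,198) and (320,222), teal (360,245), orange (417,225), and the packed brown ones at (206,308) and (272,245). The tube runs from (205,338) to (272,292).

Run:
```python
from h import *
np.set_printoptions(precision=4,suppress=True)
c=cam('scene');s=cam('side')
for n,px,z in [('bottle',(398,179),.046),('dropper',(381.5,148),.05),('tall',(371,201),.0615),('blue1',(328,202),.046),('blue2',(319.5,224),.046),('teal',(359.5,246),.046),('orange',(416.5,225),.046),('Lb',(206,314),.054),('Rb',(271.5,250),.054),('bowl',(432,148),.03),('clamp',(450,180),.005)]:
    print(n,at_z(c,px,z))
for m in['bottle_mid','tube_mid','left_bottle_mid','right_bottle_mid']:
    for q in regions_of(m,c)[:3]:print(m,q['box'],q['confidence'])
big=cv2.resize(c['image'][100:280,280:460],(720,720),interpolation=cv2.INTER_CUBIC)[:600]
cv2.imwrite('pics/a.png',big[:,:,::-1])
big=cv2.resize(c['image'][140:385,140:350],None,fx=2.4,fy=2.4,interpolation=cv2.INTER_CUBIC)
cv2.imwrite('pics/b.png',big[:,:,::-1])
big=cv2.resize(s['image'][140:290,170:340],None,fx=4,fy=4,interpolation=cv2.INTER_CUBIC)
cv2.imwrite('pics/c.png',big[:,:,::-1])
```

```text
bottle [ 0.4784 -0.4314  0.046 ]
dropper [ 0.5754 -0.5014  0.05  ]
tall [ 0.4733 -0.3125  0.0615]
blue1 [ 0.5566 -0.2624  0.046 ]
blue2 [ 0.5263 -0.1942  0.046 ]
teal [ 0.4183 -0.1956  0.046 ]
orange [ 0.3591 -0.3263  0.046 ]
Lb [0.5336 0.1379 0.054 ]
Rb [ 0.5497 -0.0641  0.054 ]
bowl [ 0.4894 -0.6062  0.03  ]
clamp [ 0.4008 -0.5532  0.005 ]
bottle_mid [398.0, 181.4, 21.3, 41.0] 0.96
tube_mid [236.9, 314.1, 75.9, 60.1] 0.72
left_bottle_mid [206.4, 308.8, 30.9, 31.1] 0.62
right_bottle_mid [359.1, 247.4, 27.7, 45.0] 0.95
right_bottle_mid [416.5, 224.4, 26.2, 40.7] 0.87
right_bottle_mid [319.5, 219.8, 22.3, 30.9] 0.82
```

View pics/a.png

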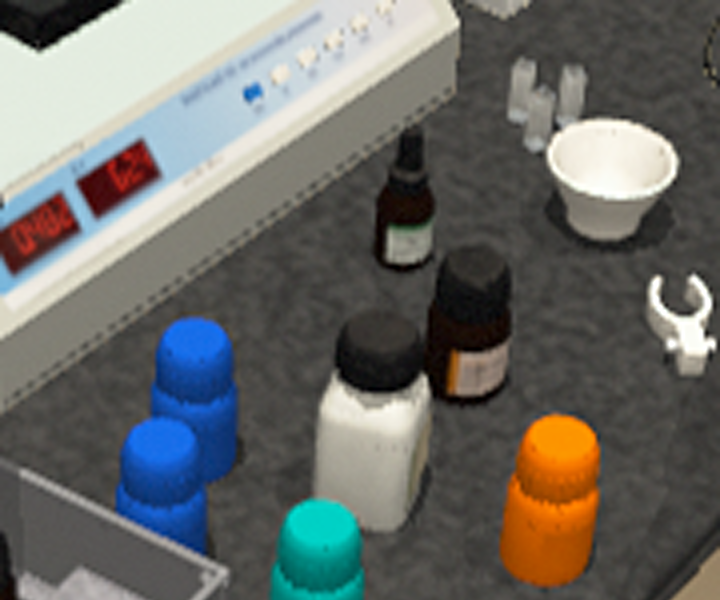

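View pics/b.png

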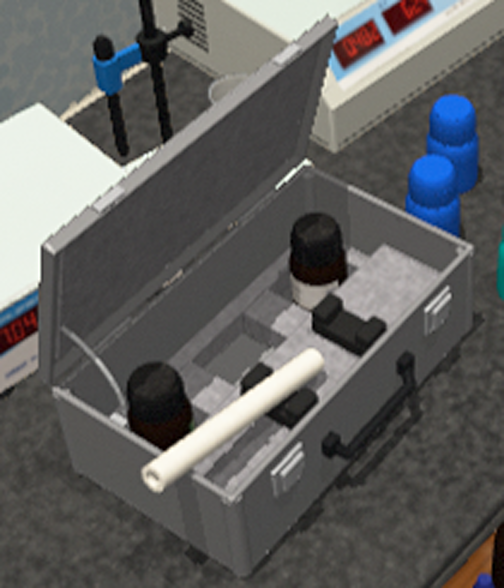

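View pics/c.png

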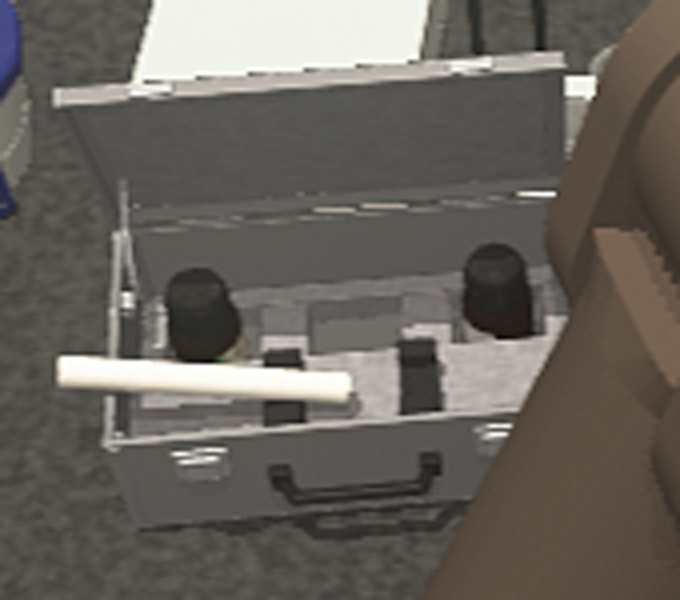

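Run:
```python
from h import *
from scipy.optimize import least_squares
np.set_printoptions(precision=4,suppress=True)
c=cam('scene');s=cam('side')
L=[(c,(238.8,347),(-.09,.156,.105)),(c,(335.8,243),(-.09,-.156,.105)),(c,(163.8,303.3),(.09,.156,.105)),(c,(268.3,208.8),(.09,-.156,.105)),
(s,(197.5,250.8),(-.09,.156,.105)),(s,(200,198.8),(.09,.156,.105)),
(c,(271,285),(-.041,0,.0855)),(s,(257,234),(-.041,0,.0855)),(c,(242,292),(.035,0,.008)),(s,(257,228),(.035,0,.008)),(c,(218,248),(.09,0,.105)),(s,(255,191),(.09,0,.105))]
def W(p,X):
    a=p[2];return np.array([p[0]+X[0]*np.cos(a)-X[1]*np.sin(a),p[1]+X[0]*np.sin(a)+X[1]*np.cos(a),X[2]])
f=lambda p:np.concatenate([proj(k,W(p,X))-px for k,px,X in L])
r=least_squares(f,[.5,.03,0],loss='soft_l1');print(r.x,r.fun.reshape(-1,2))
p=r.x
# lid angle: edge corners scene crop (42,245)->(157.5,242), (335,15)->(279.6,146.3)
def lid(th,y):
    # in-lid direction from hinge to edge: (-cos th, sin th); outer normal (sin th, cos th)*.
    e=np.array([-np.cos(th),np.sin(th)])*.18+np.array([np.sin(th),np.cos(th)])*.007
    return W(p,(.09+e[0],y,.105+e[1]))
g=lambda t:np.concatenate([proj(c,lid(t[0],0))-(226,192),proj(s,lid(t[0],0))-(249,161)])
q=least_squares(g,[1.3]);print('lid',q.x,q.fun,lid(q.x[0],0))
# tube ends: scene crop
for n,px in [('Lc',(140+152/2.4,140+475/2.4)),('Rc',(140+316/2.4,140+364/2.4))]:print(px)
Lx=[(c,(203.8,338)),(s,(170+62/4,140+371/4))]
Rx=[(c,(271.3,292)),(s,(170+348/4,140+387/4))]
a,e=tri(Lx);b,e2=tri(Rx);print(a,e,b,e2,(a+b)/2,np.linalg.norm(a-b),np.arcsin((a-b)[2]/np.linalg.norm(a-b)))
print(W(p,(-.041,0,.0855)),W(p,(.035,0,.008)),W(p,(.035,.1,.054)),W(p,(.035,-.1,.054)))
```

```text
[0.5085 0.0275 0.0839] [[-0.4055 -0.2993]
 [ 1.9109 -3.7372]
 [-2.3179 -2.8355]
 [-1.8512 -3.6427]
 [-2.1845  0.9232]
 [-2.6842 -1.8344]
 [ 0.5478 -0.8195]
 [-0.0673  0.6914]
 [ 1.8747  0.8852]
 [ 2.0078  0.5354]
 [-0.0556  1.1982]
 [-0.5651  0.9292]]
lid [1.2728] [ 0.911  -0.9881 -2.1689 -0.1073] [0.5522 0.0312 0.2791]
(203.33333333333334, 337.9166666666667)
(271.6666666666667, 291.6666666666667)
[0.458  0.2044 0.1159] [np.float64(9.690012480601863e-06), np.float64(9.690012480686014e-06)] [0.4701 0.0264 0.0668] [np.float64(0.0033070105515547637), np.float64(0.003307010551554943)] [0.4641 0.1154 0.0914] 0.18507911150859907 0.26845038297106116
[0.4677 0.0241 0.0855] [0.5434 0.0305 0.008 ] [0.535  0.1301 0.054 ] [ 0.5518 -0.0692  0.054 ]
```

>>> jog_arm([
  [0.5, [0.02, 0.03, 0.03], [0, 0, 0.07]],
  [0.5, [0.05, 0.06, 0.05], [0, 0, 0.14]],
  [0.5, [0.08, 0.09, 0.06], [0, 0, 0.21]],
  [0.5, [0.11, 0.12, 0.06], [0, 0, 0.28]],
  [0.5, [0.13, 0.155, 0.06], [0, 0, 0.35]],
  [0.5, [0.15, 0.19, 0.06], [0, 0, 0.42]],
  [0.5, [0.17, 0.225, 0.06], [0, 0, 0.49]],
  [0.5, [0.19, 0.26, 0.06], [0, 0, 0.56]],
  [0.5, [0.2, 0.295, 0.06], [0, 0, 0.63]],
  [0.5, [0.21, 0.33, 0.06], [0, 0, 0.7]],
])

```text
time_s: 4.13
ee_pos: [0.386, -0.2674, 0.3105]
ee_rot: [0.88, 0.474, 0.0, 0.0]
contact_force: [0.0, 0.6, 0.6]
opening: 0.0425
```

>>> jog_arm([
  [0.5, [0.005, 0.035, 0], [0, 0, 0.07]],
  [0.5, [0.01, 0.07, 0], [0, 0, 0.14]],
  [0.5, [0.015, 0.105, 0], [0, 0, 0.21]],
  [0.5, [0.02, 0.14, 0], [0, 0, 0.28]],
  [0.5, [0.025, 0.175, 0], [0, 0, 0.35]],
  [0.5, [0.03, 0.21, 0], [0, 0, 0.42]],
  [0.5, [0.035, 0.24, 0], [0, 0, 0.49]],
  [0.5, [0.04, 0.27, 0], [0, 0, 0.56]],
  [0.5, [0.045, 0.3, 0], [0, 0, 0.63]],
  [0.5, [0.045, 0.3, 0], [0, 0, 0.65]],
])

```text
time_s: 4.97
ee_pos: [0.4314, 0.0385, 0.3112]
ee_rot: [0.679, 0.734, 0.002, 0.0]
contact_force: [-0.7, 0.1, 0.2]
opening: 0.0427
```

Run:
```python
from h import *
np.set_printoptions(precision=4,suppress=True)
s=sense();print(s['time_s'],s['ee_pos'],R.from_quat(s['ee_rot']).as_matrix(),s['joint_positions'],s['opening'])
for n in('scene','side','wrist'):cam(n,n+'1')
```

```text
4.9667 [0.4314 0.0385 0.3112] [[-0.0788  0.9969  0.0025]
 [ 0.9969  0.0788  0.0026]
 [ 0.0023  0.0027 -1.    ]] [ 0.4697  0.07   -0.6922  1.9091  0.0463  1.1759 -0.16  ] 0.042664485694541406
```

View pics/wrist1.png

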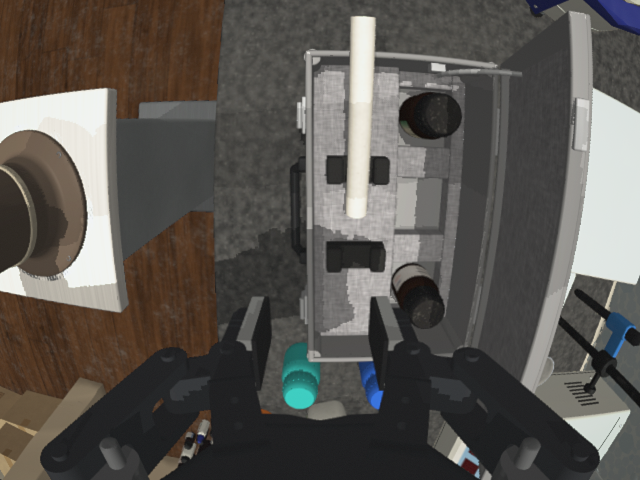

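View pics/side1.png

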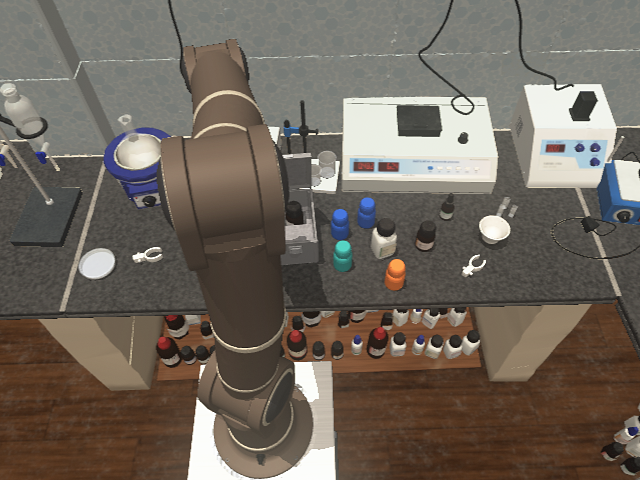

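Run:
```python
from h import *
from scipy.optimize import least_squares
np.set_printoptions(precision=4,suppress=True)
w=cam('wrist');s=cam('side');c=cam('scene')
P={}
for m in ['tube_place','empty_pocket','lid_hinge','lid_edge','tube_mid','left_bottle_mid','right_bottle_mid','case']:
    r=pinpoint(m,w);print(m,[(q['point'],round(q['confidence'],2)) for q in r[:2]])
    if r:P[m]=r[0]['point']
q=pinpoint('bottle_mid',s);print(q)
bs=[k['point'] for k in q if abs(k['point'][0]-427)<15]
qc=pinpoint('bottle_mid',c);print(qc[0])
if bs:print('bottle',tri([(s,bs[0]),(c,(398,179))]),at_z(s,bs[0],.046))
big=cv2.resize(w['image'][30:375,290:540],None,fx=1.7,fy=1.7,interpolation=cv2.INTER_CUBIC)
cv2.imwrite('pics/d.png',big[:,:,::-1])
r=regions_of('tube_mid',w)[0]['pixels'].astype(np.uint8)
cn=max(cv2.findContours(r,0,2)[0],key=cv2.contourArea);print(cv2.minAreaRect(cn),cv2.boundingRect(cn))
```

```text
tube_place [([356.5, 216.7], 0.75)]
empty_pocket [([415.9, 199.9], 0.77)]
lid_hinge [([491.8, 223.0], 0.87), ([413.5, 203.1], 0.58)]
lid_edge [([414.0, 201.1], 0.73), ([553.2, 306.2], 0.64)]
tube_mid [([360.2, 117.3], 0.85)]
left_bottle_mid [([427.7, 111.9], 0.92)]
right_bottle_mid [([378.3, 377.7], 0.87), ([421.9, 292.8], 0.76)]
case [([383.6, 200.4], 0.63)]
[{'point': [427.7, 236.2], 'confidence': 0.86}]
{'point': [396.4, 180.5], 'confidence': 0.64}
bottle (array([ 0.4817, -0.4381,  0.0392]), [np.float64(0.000638923005832628), np.float64(0.0006389230058325194)]) [ 0.4763 -0.4362  0.046 ]
((360.28411865234375, 115.93009185791016), (26.03732681274414, 202.32176208496094), 1.2453643083572388) (346, 15, 30, 203)
```

View pics/d.png

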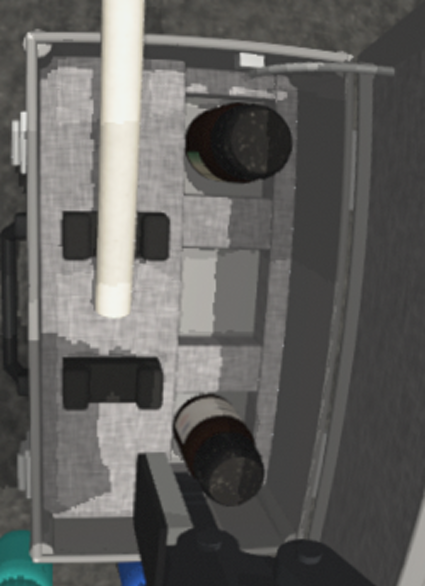

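Run:
```python
from h import *
from scipy.optimize import least_squares
np.set_printoptions(precision=4,suppress=True)
w=cam('wrist');s=cam('side');c=cam('scene')
D=lambda x,y:(290+x/1.7,30+y/1.7)
L=[(w,D(27,35),(-.09,.156,.105)),(w,D(36,558),(-.09,-.156,.105)),(w,D(350,57),(.09,.156,.105)),(w,(356.5,216.7),(-.041,0,.0855)),(w,(415.9,199.9),(.035,0,.008)),(w,(491.8,223),(.09,0,.105))]
L2=[(c,(238.8,347),(-.09,.156,.105)),(s,(197.5,250.8),(-.09,.156,.105)),
(c,(271,285),(-.041,0,.0855)),(s,(257,234),(-.041,0,.0855)),(c,(242,292),(.035,0,.008)),(s,(257,228),(.035,0,.008)),(c,(218,248),(.09,0,.105)),(s,(255,191),(.09,0,.105))]
def W(p,X):
    a=p[2];return np.array([p[0]+X[0]*np.cos(a)-X[1]*np.sin(a),p[1]+X[0]*np.sin(a)+X[1]*np.cos(a),X[2]])
for LL in (L,L2,L+L2):
    f=lambda p:np.concatenate([proj(k,W(p,X))-px for k,px,X in LL])
    r=least_squares(f,[.5,.03,0],loss='soft_l1');p=r.x;print(p,W(p,(-.041,0,.0855)),W(p,(.035,0,.008)));print(r.fun.reshape(-1,2).tolist() if LL is L else '')
# tube ends wrist: centre-line; mid of ends
print('tube wrist mid at z.095', at_z(w,(360.2,117.3),.095), 'Rend',at_z(w,(357,215),.067),'Lend',at_z(w,(363,18),.115))
print('tri mid',tri([(w,(360.2,117.3)),(c,(241,309)),(s,(222,236))]))
print('Lb',at_z(w,(427.7,111.9),.054),'Rb',at_z(w,(421.9,292.8),.054))
# lid corner in wrist
u=r.x
def lid(th,y,d=.18,t=.007):
    e=np.array([-np.cos(th),np.sin(th)])*d+np.array([np.sin(th),np.cos(th)])*t
    return W(u,(.09+e[0],y,.105+e[1]))
for th in(1.26,1.3,1.34,1.38):print(th,proj(w,lid(th,.156,t=0)),proj(w,lid(th,.156,t=.014)),proj(c,lid(th,.156,t=.0)),proj(c,lid(th,-.156,t=.0)))
```

```text
[0.5108 0.0313 0.0758] [0.4699 0.0281 0.0855] [0.5457 0.0339 0.008 ]
[[-0.33701910730530926, -0.5143929475513858], [-0.27559123993836465, 4.106752626900175], [2.857440446429109, -0.7927177190863404], [2.3953902602347057, 0.25778825448890075], [-0.860226106072389, 1.256930016489605], [-0.9256541527050786, -0.7140579118736241]]
[0.5105 0.0271 0.09  ] [0.4697 0.0234 0.0855] [0.5454 0.0303 0.008 ]

[0.5106 0.0306 0.0771] [0.4697 0.0274 0.0855] [0.5455 0.0333 0.008 ]

tube wrist mid at z.095 [0.4619 0.1234 0.095 ] Rend [0.4701 0.0256 0.067 ] Lend [0.4562 0.2113 0.115 ]
tri mid (array([0.4594, 0.1165, 0.1014]), [np.float64(0.006937716230764466), np.float64(0.0039859660698253465), np.float64(0.004903552660589243)])
Lb [0.5361 0.1382 0.054 ] Rb [ 0.5573 -0.0642  0.054 ]
1.26 [551.7922   6.2586] [577.2533  10.5653] [164.9346 247.7105] [283.0135 149.5562]
1.3 [564.9396   8.4747] [589.3785  13.3632] [161.5582 245.0346] [280.0473 147.4019]
1.34 [577.5652  10.9979] [600.846   16.3878] [158.1866 242.4671] [277.0614 145.3564]
1.38 [589.5952  13.7872] [611.6115  19.5935] [154.8275 240.0132] [274.0624 143.4239]
```

>>> jog_arm([
  [0.58, [0.01, 0.03, -0.01], [0.06, 0.005, 0]],
  [0.58, [0.02, 0.055, -0.03], [0.12, 0.009, 0]],
  [0.58, [0.03, 0.075, -0.06], [0.18, 0.014, 0]],
  [0.58, [0.032, 0.08, -0.09], [0.25, 0.019, 0]],
  [0.58, [0.032, 0.08, -0.115], [0.25, 0.019, 0]],
  [0.58, [0.032, 0.08, -0.135], [0.25, 0.019, 0]],
  [0.58, [0.032, 0.08, -0.145], [0.25, 0.019, 0]],
  [0.58, [0.032, 0.08, -0.145], [0.25, 0.019, 0]],
])

```text
time_s: 6.63
ee_pos: [0.4618, 0.1124, 0.1637]
ee_rot: [0.677, 0.725, 0.084, -0.093]
contact_force: [0.1, 0.0, -0.9]
opening: 0.0357
```

Run:
```python
from h import *
np.set_printoptions(precision=4,suppress=True)
s=sense();print(s['time_s'],s['ee_pos'],R.from_quat(s['ee_rot']).as_matrix(),s['joint_positions'],s['opening'])
for n in('scene','wrist'):
  c=cam(n,n+'2')
  print(proj(c,s['ee_pos']))
```

```text
6.6333 [0.4618 0.1124 0.1637] [[-0.0648  0.9977 -0.0219]
 [ 0.9664  0.0682  0.248 ]
 [ 0.2489 -0.0051 -0.9685]] [ 0.4193  0.3528 -0.7044  2.0322 -0.0316  0.795  -0.1599] 0.03570694886428417
[237.5438 286.7017]
[316.8665 339.4598]
```

View pics/wrist2.png

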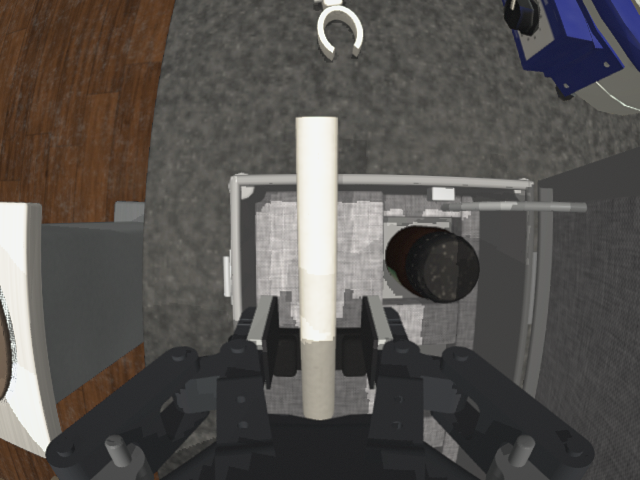

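View pics/scene2.png

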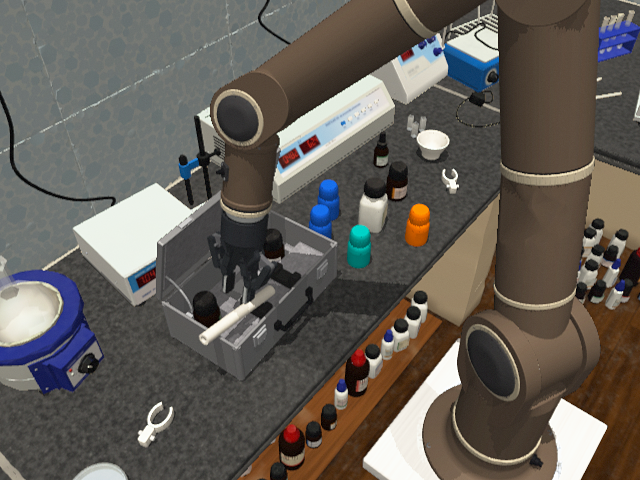

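>>> jog_arm([
  [0.58, [0.001, 0.004, -0.02], [0, 0, 0]],
  [0.58, [0.001, 0.006, -0.038], [0, 0, 0]],
  [0.58, [0.001, 0.006, -0.05], [0, 0, 0]],
  [0.58, [0.001, 0.006, -0.059], [0, 0, 0]],
  [0.58, [0.001, 0.006, -0.059], [0, 0, 0]],
  [0.58, [0.001, 0.006, -0.059], [0, 0, 0]],
])

```text
time_s: 7.23
ee_pos: [0.4649, 0.1192, 0.108]
ee_rot: [0.677, 0.725, 0.086, -0.092]
contact_force: [-0.4, -0.5, -0.6]
opening: 0.036
```

Run:
```python
from h import *
np.set_printoptions(precision=4,suppress=True)
s=sense();print(s['time_s'],s['ee_pos'],s['opening'],s['contact_force'])
for n in('scene','wrist'):
  c=cam(n,n+'3')
  print(proj(c,s['ee_pos']))
```

```text
7.2333 [0.4649 0.1192 0.108 ] 0.03599577593291925 [-0.3552 -0.4957 -0.6331]
[236.496  308.1775]
[318.4548 339.6575]
```

View pics/wrist3.png

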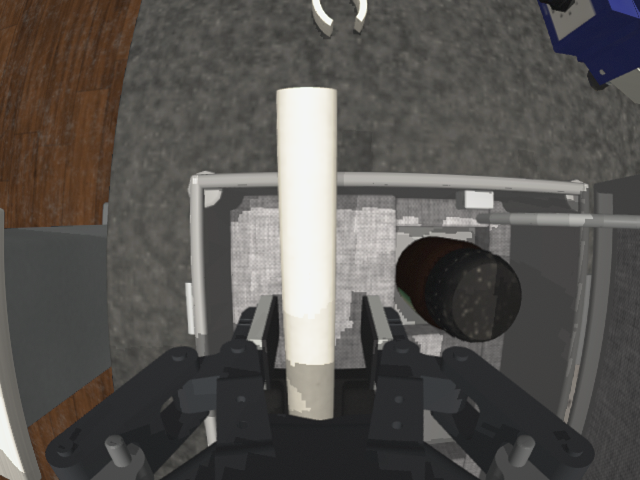

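>>> jog_arm([
  [0.58, [-0.003, 0, -0.003], [0, 0, 0]],
  [0.58, [-0.003, 0, -0.005], [0, 0, 0]],
  [0.7, [-0.003, 0, -0.005], [0, 0, 0]],
  [0.9, [-0.003, 0, -0.005], [0, 0, 0]],
  [0.9, [-0.003, 0, -0.005], [0, 0, 0]],
  [0.9, [-0.003, 0, -0.005], [0, 0, 0]],
  [0.9, [-0.003, 0, -0.005], [0, 0, 0]],
])

```text
time_s: 7.92
ee_pos: [0.4621, 0.119, 0.1034]
ee_rot: [0.677, 0.725, 0.086, -0.091]
contact_force: [-2.1, -1.9, 4.1]
opening: 0.0199
```

Run:
```python
from h import *
np.set_printoptions(precision=4,suppress=True)
s=sense();print(s['time_s'],s['ee_pos'],s['opening'],s['contact_force'])
for n in('scene','wrist'):
  c=cam(n,n+'4')
  print(proj(c,s['ee_pos']))
```

```text
7.9167 [0.4621 0.119  0.1034] 0.019857905132502452 [-2.1185 -1.8505  4.0915]
[237.902  310.4745]
[318.9832 339.9343]
```

View pics/wrist4.png

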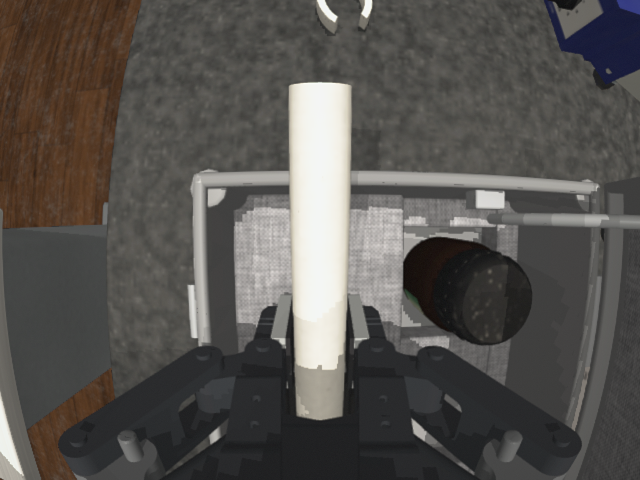

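>>> jog_arm([
  [0.9, [0, 0, 0.02], [0, 0, 0]],
  [0.9, [0, 0, 0.045], [0, 0, 0]],
  [0.9, [0, 0, 0.065], [-0.05, -0.004, 0]],
  [0.9, [0.002, -0.02, 0.07], [-0.11, -0.008, 0]],
  [0.9, [0.004, -0.045, 0.07], [-0.18, -0.013, 0]],
  [0.9, [0.006, -0.07, 0.07], [-0.24, -0.018, 0]],
  [0.9, [0.0075, -0.09, 0.07], [-0.25, -0.019, 0]],
  [0.9, [0.0075, -0.09, 0.07], [-0.25, -0.019, 0]],
  [0.9, [0.0075, -0.09, 0.07], [-0.25, -0.019, 0]],
])

```text
time_s: 8.77
ee_pos: [0.4697, 0.0287, 0.1732]
ee_rot: [0.683, 0.731, 0.001, 0.001]
contact_force: [0.9, 0.6, -0.8]
opening: 0.0202
```

Run:
```python
from h import *
np.set_printoptions(precision=4,suppress=True)
s=sense();print(s['time_s'],s['ee_pos'],R.from_quat(s['ee_rot']).as_matrix(),s['opening'],s['contact_force'],s['joint_positions'])
cs=[]
for n in('scene','wrist'):
  c=cam(n,n+'5');cs.append(c)
  print(proj(c,s['ee_pos']))
  for m in('tube_mid','tube_place','lid_edge','lid_hinge'):print(n,m,[(q['point'],round(q['confidence'],2)) for q in pinpoint(m,c)[:2]])
```

```text
8.7667 [0.4697 0.0287 0.1732] [[-0.0674  0.9977  0.0027]
 [ 0.9977  0.0674  0.0008]
 [ 0.0006  0.0027 -1.    ]] 0.020171254936608148 [ 0.8801  0.5584 -0.7935] [ 0.3306  0.2953 -0.5823  2.0192  0.2087  0.8816 -0.2975]
[266.4886 253.5947]
scene tube_mid [([266.5, 250.9], 0.83)]
scene tube_place [([271.4, 285.5], 0.9), ([243.3, 292.8], 0.33)]
scene lid_edge [([225.5, 190.0], 0.85), ([260.5, 306.8], 0.4)]
scene lid_hinge [([217.9, 247.3], 0.93)]
[319.119  341.2343]
wrist tube_mid [([315.0, 333.2], 0.81)]
wrist tube_place []
wrist lid_edge []
wrist lid_hinge [([528.9, 268.9], 0.74)]
```

View pics/wrist5.png

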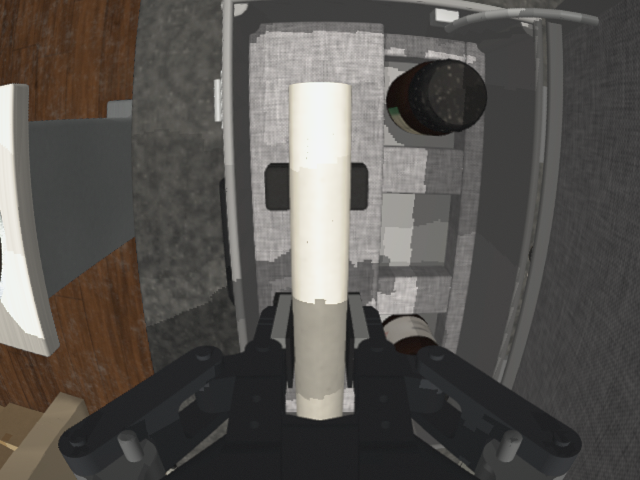

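View pics/scene5.png

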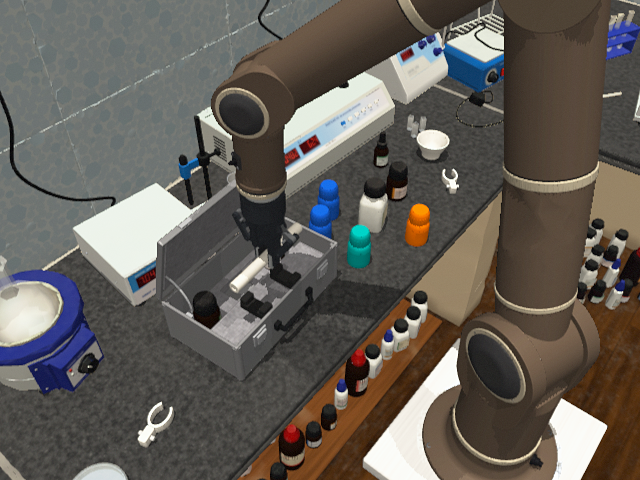

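Run:
```python
from h import *
np.set_printoptions(precision=4,suppress=True)
w=cam('wrist');c=cam('scene')
s=sense();p=s['ee_pos'];print(p)
e=at_z(w,(320,84),.1732+.005);print('tube L end',e,'TCP+.0925',p+.0925*np.array([-.0674,.9977,0]))
for z in(.088,):print('saddle ctr',at_z(w,(316.5,186),z),at_z(w,(265,186),z),at_z(w,(368,186),z))
a=at_z(w,(383.5,35),.06);b=at_z(w,(381,235),.06);print('deck edge',a,b,np.arctan2(-(a-b)[0],(a-b)[1]))
a=at_z(w,(228,10),.105);b=at_z(w,(246,345),.105);print('front rim',a,b,np.arctan2(-(a-b)[0],(a-b)[1]))
pl=pinpoint('empty_pocket',w)[0]['point'];print(at_z(w,pl,.008),pl)
# expected with case fit
def W(p,X):
    a=p[2];return np.array([p[0]+X[0]*np.cos(a)-X[1]*np.sin(a),p[1]+X[0]*np.sin(a)+X[1]*np.cos(a),X[2]])
u=(.5107,.030,.077)
print(W(u,(-.041,.045,.088)),W(u,(.002,.1,.06)),W(u,(.002,0,.06)),W(u,(-.09,0,.105)))
print('Rsaddle scene',)
big=cv2.resize(c['image'][220:340,200:320],None,fx=5,fy=5,interpolation=cv2.INTER_CUBIC)
cv2.imwrite('pics/e.png',big[:,:,::-1])
```

```text
[0.4697 0.0291 0.1734]
tube L end [0.4636 0.1229 0.1782] TCP+.0925 [0.4634 0.1214 0.1734]
saddle ctr [0.4652 0.0751 0.088 ] [0.4357 0.0734 0.088 ] [0.4946 0.0773 0.088 ]
deck edge [0.5008 0.1726 0.06  ] [0.5109 0.0405 0.06  ] 0.0759210599215736
front rim [0.4126 0.1706 0.105 ] [ 0.4275 -0.0233  0.105 ] 0.076699862891347
[0.5435 0.0347 0.008 ] [408.7, 226.1]
[0.4664 0.0717 0.088 ] [0.505  0.1299 0.06  ] [0.5127 0.0302 0.06  ] [0.421  0.0231 0.105 ]
Rsaddle scene
```

View pics/e.png

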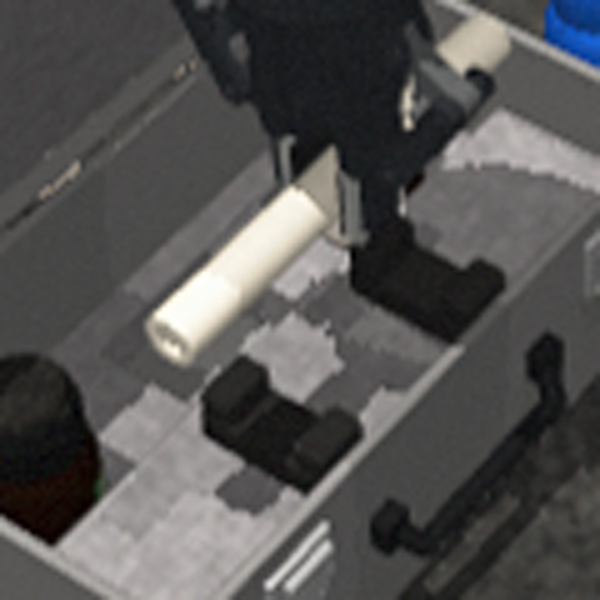

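>>> jog_arm([
  [0.9, [-0.001, 0, -0.02], [0, 0, 0.009]],
  [0.9, [-0.001, 0, -0.04], [0, 0, 0.009]],
  [0.9, [-0.001, 0, -0.055], [0, 0, 0.009]],
  [0.9, [-0.001, 0, -0.068], [0, 0, 0.009]],
  [0.9, [-0.001, 0, -0.076], [0, 0, 0.009]],
  [0.9, [-0.001, 0, -0.079], [0, 0, 0.009]],
  [0.9, [-0.001, 0, -0.081], [0, 0, 0.009]],
  [0.9, [-0.001, 0, -0.081], [0, 0, 0.009]],
])

```text
time_s: 10.08
ee_pos: [0.4688, 0.0292, 0.0925]
ee_rot: [0.679, 0.734, 0.001, 0.001]
contact_force: [0.2, 0.4, -0.9]
opening: 0.0197
```

Run:
```python
from h import *
np.set_printoptions(precision=4,suppress=True)
s=sense();print(s['time_s'],s['ee_pos'],s['opening'],s['contact_force'],s['joint_positions'])
c=cam('scene');w=cam('wrist','wrist6')
big=cv2.resize(c['image'][220:340,200:320],None,fx=5,fy=5,interpolation=cv2.INTER_CUBIC)
cv2.imwrite('pics/f.png',big[:,:,::-1])
```

```text
10.0833 [0.4688 0.0292 0.0925] 0.019670328838714737 [ 0.2223  0.4127 -0.9197] [ 0.2694  0.4183 -0.5296  2.093   0.3222  0.7053 -0.3922]
```

View pics/f.png

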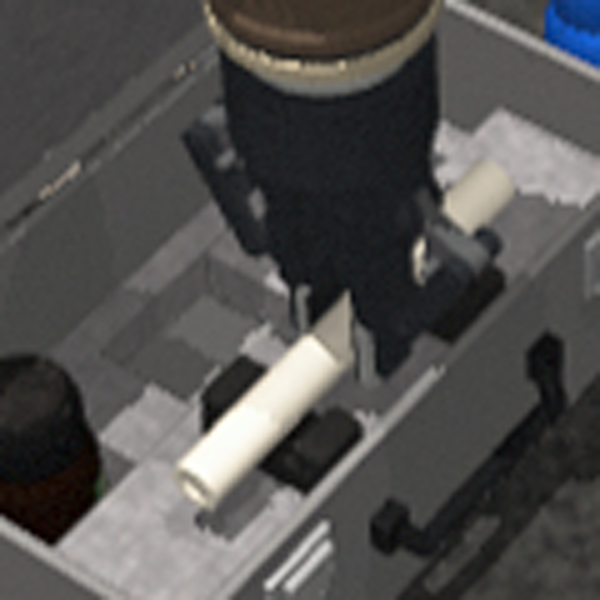

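View pics/wrist6.png

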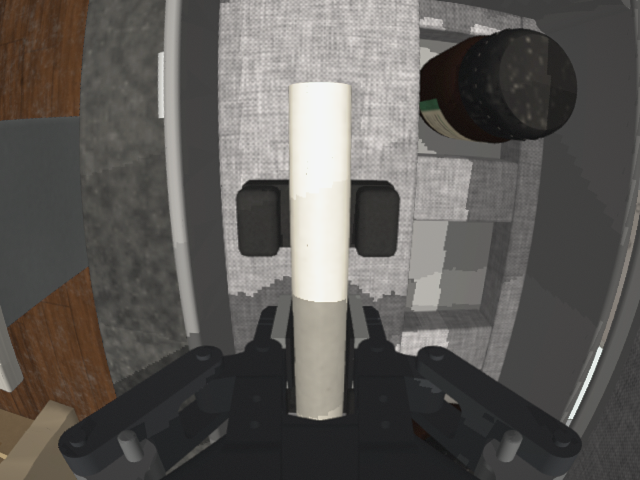

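>>> jog_arm([
  [0.9, [0, 0, -0.001], [0, 0, 0]],
  [0.9, [0, 0, -0.002], [0, 0, 0]],
  [0.9, [0, 0, -0.003], [0, 0, 0]],
  [0.9, [0, 0, -0.004], [0, 0, 0]],
  [0.9, [0, 0, -0.004], [0, 0, 0]],
])

```text
time_s: 10.6
ee_pos: [0.469, 0.0291, 0.0889]
ee_rot: [0.679, 0.734, 0.001, 0.001]
contact_force: [0.3, -0.1, -0.6]
opening: 0.0203
```

>>> jog_arm([
  [0.9, [0, 0, -0.001], [0, 0, 0]],
  [0.9, [0, 0, -0.002], [0, 0, 0]],
  [0.9, [0, 0, -0.002], [0, 0, 0]],
])

```text
time_s: 10.85
ee_pos: [0.4691, 0.0291, 0.0879]
ee_rot: [0.679, 0.734, 0.001, 0.002]
contact_force: [-5.2, -0.9, 17.9]
opening: 0.0203
```

>>> jog_arm([
  [0.85, [0, 0, 0.001], [0, 0, 0]],
  [0.75, [0, 0, 0.001], [0, 0, 0]],
  [0.62, [0, 0, 0.001], [0, 0, 0]],
  [0.58, [0, 0, 0.001], [0, 0, 0]],
  [0.58, [0, 0, 0.001], [0, 0, 0]],
])

```text
time_s: 11.27
ee_pos: [0.469, 0.0291, 0.0887]
ee_rot: [0.679, 0.734, 0.001, 0.001]
contact_force: [-0.4, 0.4, -0.8]
opening: 0.036
```

>>> jog_arm([
  [0.58, [0, 0, 0.01], [0, 0, 0]],
  [0.58, [0, 0, 0.03], [0, 0, 0]],
  [0.58, [0, 0, 0.065], [0, 0, 0]],
  [0.58, [0, 0, 0.1], [0, 0, 0]],
  [0.58, [-0.01, -0.03, 0.13], [0, 0, 0]],
  [0.58, [-0.02, -0.06, 0.15], [0, 0, 0]],
  [0.58, [-0.02, -0.08, 0.16], [0, 0, 0]],
])

```text
time_s: 11.85
ee_pos: [0.4484, -0.0528, 0.2522]
ee_rot: [0.679, 0.734, 0.001, 0.003]
contact_force: [0.1, -0.7, -0.8]
opening: 0.0355
```

Run:
```python
from h import *
np.set_printoptions(precision=4,suppress=True)
s=sense();print(s['time_s'],s['ee_pos'],s['opening'],s['contact_force'],s['joint_positions'])
c=cam('scene');w=cam('wrist','wrist7');d=cam('side','side7')
big=cv2.resize(c['image'][200:350,180:330],None,fx=4,fy=4,interpolation=cv2.INTER_CUBIC)
cv2.imwrite('pics/g.png',big[:,:,::-1])
print(at_z(w,pinpoint('tube_mid',w)[0]['point'],.0855),at_z(c,pinpoint('tube_mid',c)[0]['point'],.0855))
for m in('tube_place','empty_pocket'):
  for k in(w,c):
    q=pinpoint(m,k)
    if q:print(m,at_z(k,q[0]['point'],.0855 if m=='tube_place' else .008))
```

```text
11.85 [ 0.4484 -0.0528  0.2522] 0.035486570562449804 [ 0.1044 -0.7216 -0.8131] [ 0.5267  0.1516 -0.5684  1.9683  0.0972  1.0407 -0.0077]
[0.467  0.0296 0.0855] [0.4651 0.0272 0.0855]
tube_place [0.4664 0.0298 0.0855]
tube_place [0.4653 0.0283 0.0855]
empty_pocket [0.5445 0.0348 0.008 ]
empty_pocket [0.5443 0.0289 0.008 ]
```

View pics/g.png

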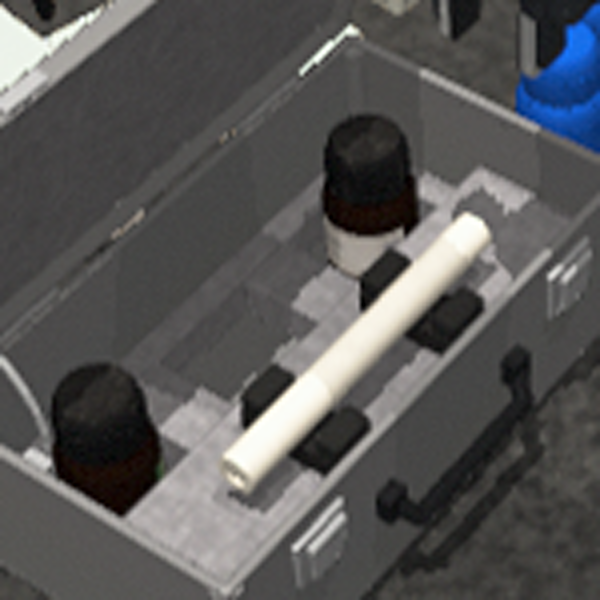

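View pics/wrist7.png

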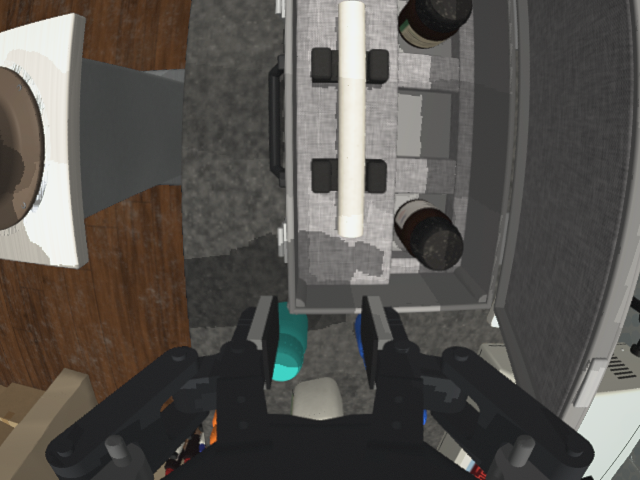

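>>> jog_arm([
  [0.4, [0, -0.025, 0.01], [0, 0, 0.09]],
  [0.2, [0.005, -0.055, 0.02], [0, 0, 0.2]],
  [0, [0.01, -0.09, 0.02], [0, 0, 0.31]],
  [0, [0.01, -0.125, 0.02], [0, 0, 0.42]],
  [0, [0.015, -0.16, 0.02], [0, 0, 0.54]],
  [0, [0.02, -0.195, 0.02], [0, 0, 0.66]],
  [0, [0.02, -0.23, 0.02], [0, 0, 0.78]],
  [0, [0.025, -0.265, 0.02], [0, 0, 0.9]],
  [0, [0.025, -0.3, 0.02], [0, 0, 1.02]],
  [0, [0.03, -0.335, 0.02], [0, 0, 1.12]],
])

```text
time_s: 13.13
ee_pos: [0.4786, -0.386, 0.2674]
ee_rot: [0.181, 0.983, 0.002, -0.0]
contact_force: [1.1, -0.1, -0.4]
opening: 0.0855
```

Run:
```python
from h import *
np.set_printoptions(precision=4,suppress=True)
s=sense();print(s['time_s'],s['ee_pos'],R.from_quat(s['ee_rot']).as_matrix(),s['opening'],s['contact_force'],s['joint_positions'])
w=cam('wrist','wrist8');d=cam('side');c=cam('scene')
for k,n in((w,'w'),(d,'side'),(c,'scene')):
  for m in ('bottle_mid','tall_bottle_mid','dropper_mid'):
    q=pinpoint(m,k)
    if q:print(n,m,q[0]['point'],q[0]['confidence'],at_z(k,q[0]['point'],.046 if m[0]=='b' else .06))
h=-.3;t=.52
X=np.array([-np.cos(t)*np.cos(h),-np.cos(t)*np.sin(h),-np.sin(t)]);Z=np.array([np.sin(t)*np.cos(h),np.sin(t)*np.sin(h),-np.cos(t)]);Y=np.cross(Z,X)
T=R.from_matrix(np.array([X,Y,Z]).T);print((T*R.from_quat(s['ee_rot']).inv()).as_rotvec(),T.as_quat())
```

```text
13.1333 [ 0.4786 -0.386   0.2674] [[-0.9344  0.3562 -0.0004]
 [ 0.3562  0.9344  0.0032]
 [ 0.0015  0.0028 -1.    ]] 0.08549101209748733 [ 1.1362 -0.0872 -0.3524] [ 0.9777  0.4342 -0.5239  1.5718  0.2251  1.1986  1.618 ]
w tall_bottle_mid [393.2, 174.6] 0.78 [ 0.4692 -0.3085  0.06  ]
w dropper_mid [249.6, 335.0] 0.58 [ 0.5753 -0.4998  0.06  ]
side bottle_mid [426.9, 236.2] 0.97 [ 0.4764 -0.4341  0.046 ]
side tall_bottle_mid [379.5, 236.6] 0.62 [ 0.4693 -0.3028  0.06  ]
side dropper_mid [449.5, 202.6] 0.64 [ 0.5798 -0.51    0.06  ]
scene bottle_mid [399.5, 178.7] 0.67 [ 0.4763 -0.4345  0.046 ]
scene tall_bottle_mid [373.1, 203.4] 0.76 [ 0.4658 -0.3104  0.06  ]
scene dropper_mid [381.1, 146.8] 0.88 [ 0.5719 -0.4934  0.06  ]
[-0.1727 -0.4922  0.062 ] [ 0.1444  0.9555 -0.0384  0.2542]
```

View pics/wrist8.png

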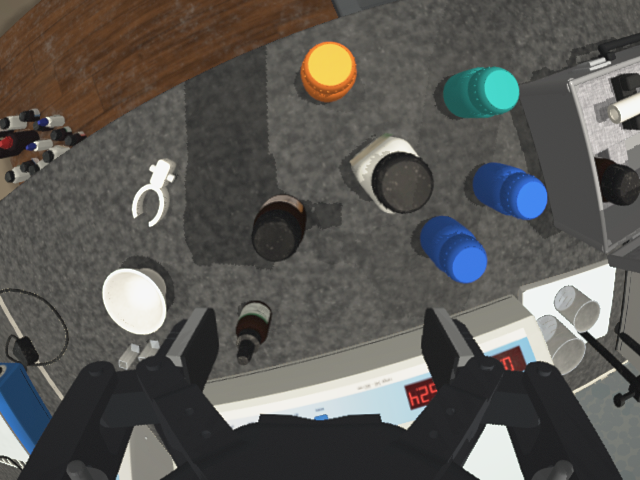

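>>> jog_arm([
  [0, [0, -0.015, 0], [-0.03, -0.09, 0.01]],
  [0, [0, -0.03, 0], [-0.06, -0.18, 0.02]],
  [0, [-0.002, -0.04, 0], [-0.09, -0.27, 0.03]],
  [0, [-0.002, -0.048, -0.01], [-0.13, -0.36, 0.045]],
  [0, [-0.002, -0.048, -0.03], [-0.16, -0.45, 0.055]],
  [0, [-0.002, -0.048, -0.06], [-0.173, -0.492, 0.062]],
  [0, [-0.002, -0.048, -0.09], [-0.173, -0.492, 0.062]],
  [0, [-0.002, -0.048, -0.09], [-0.173, -0.492, 0.062]],
  [0, [-0.002, -0.048, -0.09], [-0.173, -0.492, 0.062]],
])

```text
time_s: 14.48
ee_pos: [0.4768, -0.4315, 0.1779]
ee_rot: [0.148, 0.955, -0.037, 0.254]
contact_force: [0.3, -0.8, 0.8]
opening: 0.0851
```

Run:
```python
from h import *
np.set_printoptions(precision=4,suppress=True)
s=sense();print(s['time_s'],s['ee_pos'],R.from_quat(s['ee_rot']).as_matrix(),s['opening'],s['contact_force'],s['joint_positions'])
w=cam('wrist','wrist9');d=cam('side');c=cam('scene','scene9')
print(proj(w,s['ee_pos']),proj(w,[.4765,-.434,.092]),proj(w,[.4765,-.434,.08]))
for m in ('bottle_mid',):
    q=pinpoint(m,w);print(q)
q=[k for k in regions_of('bottle_mid',w)];print([(k['box'],k['confidence']) for k in q])
```

```text
14.4833 [ 0.4768 -0.4315  0.1779] [[-0.8273  0.3008  0.4744]
 [ 0.2628  0.9537 -0.1463]
 [-0.4965  0.0036 -0.868 ]] 0.08514481455634779 [ 0.307  -0.8393  0.7721] [ 1.285   0.4138 -0.6287  1.9881  0.0546  0.3373  1.9728]
[315.6497 335.5367] [311.5959 193.1548] [311.8536 179.5707]
[]
[([326.9, 152.4, 79.2, 124.4], 0.58)]
```

View pics/wrist9.png

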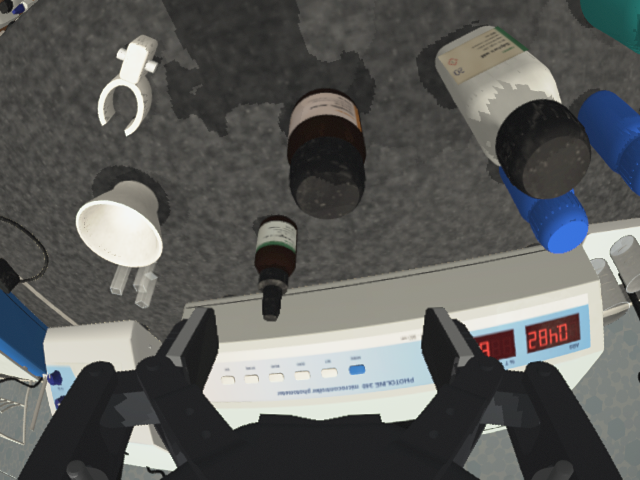

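View pics/scene9.png

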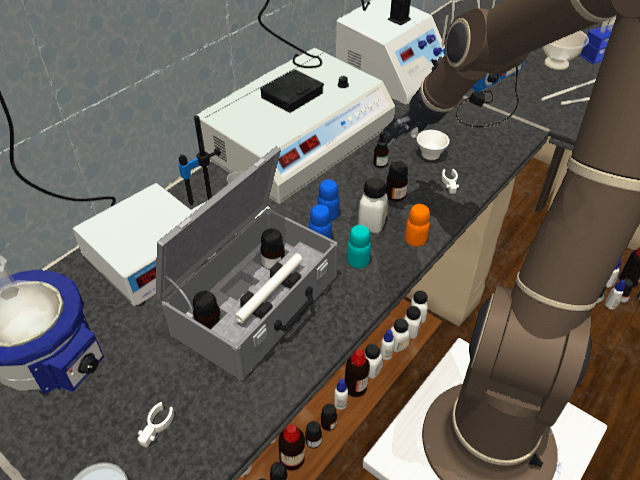

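Run:
```python
from h import *
np.set_printoptions(precision=4,suppress=True)
w=cam('wrist')
for px in((328,187),):print(at_z(w,px,.092))
print(at_z(w,(326,93),0.0), 'base far edge')
big=w['image'][80:230,260:400];cv2.imwrite('pics/i.png',cv2.resize(big,None,fx=4,fy=4)[:,:,::-1])
m=regions_of('bottle_mid',w)[0]['pixels'];ys,xs=np.where(m)
print([(y,xs[ys==y].min(),xs[ys==y].max()) for y in range(95,215,10)])
```

```text
[ 0.4794 -0.4264  0.092 ]
[ 0.4668 -0.4224 -0.    ] base far edge
[(95, np.int64(299), np.int64(353)), (105, np.int64(294), np.int64(359)), (115, np.int64(292), np.int64(361)), (125, np.int64(290), np.int64(363)), (135, np.int64(289), np.int64(365)), (145, np.int64(289), np.int64(367)), (155, np.int64(290), np.int64(366)), (165, np.int64(291), np.int64(365)), (175, np.int64(291), np.int64(366)), (185, np.int64(292), np.int64(364)), (195, np.int64(297), np.int64(360)), (205, np.int64(306), np.int64(351))]
```

View pics/i.png

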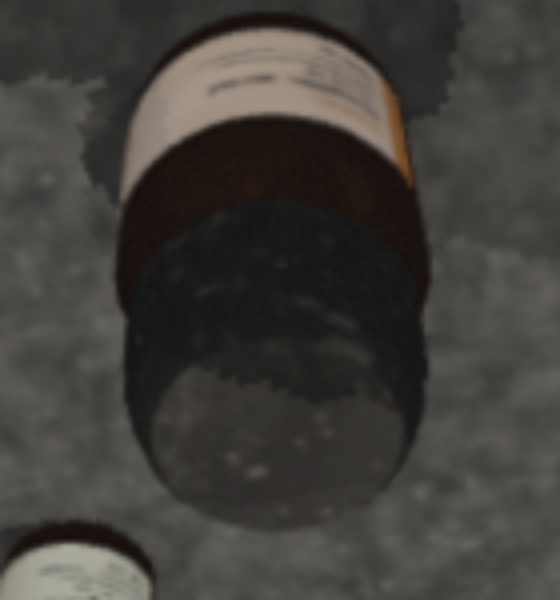

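>>> jog_arm([
  [0, [0, 0, -0.005], [0.02, 0.06, 0]],
  [0, [0.001, 0.002, -0.015], [0.042, 0.134, 0]],
  [0, [0.001, 0.003, -0.03], [0.042, 0.134, 0]],
  [0, [0.001, 0.003, -0.045], [0.042, 0.134, 0]],
  [0, [0.001, 0.003, -0.045], [0.042, 0.134, 0]],
  [0, [0.001, 0.003, -0.045], [0.042, 0.134, 0]],
])

```text
time_s: 15.33
ee_pos: [0.4789, -0.429, 0.1349]
ee_rot: [0.149, 0.97, -0.028, 0.188]
contact_force: [0.2, -0.4, 1.0]
opening: 0.0857
```

Run:
```python
from h import *
np.set_printoptions(precision=4,suppress=True)
s=sense();print(s['time_s'],s['ee_pos'],R.from_quat(s['ee_rot']).as_matrix(),s['joint_positions'])
w=cam('wrist','wrist10')
c=cam('scene');cv2.imwrite('pics/j.png',cv2.resize(c['image'][80:230,330:480],None,fx=4,fy=4,interpolation=2)[:,:,::-1])
print(proj(w,s['ee_pos']),proj(w,[.4765,-.434,.092]),proj(w,[.479,-.428,.092]))
```

```text
15.3333 [ 0.4789 -0.429   0.1349] [[-0.885   0.3002  0.356 ]
 [ 0.2789  0.9539 -0.1112]
 [-0.3729  0.0009 -0.9279]] [ 1.1143  0.4715 -0.4848  1.933   0.152   0.4338  1.8528]
[315.5345 335.7935] [304.5343 260.3449] [318.2665 261.2464]
```

View pics/wrist10.png

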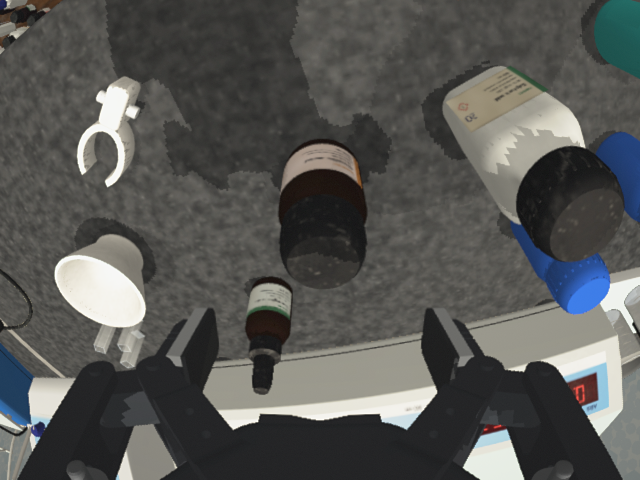

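View pics/j.png

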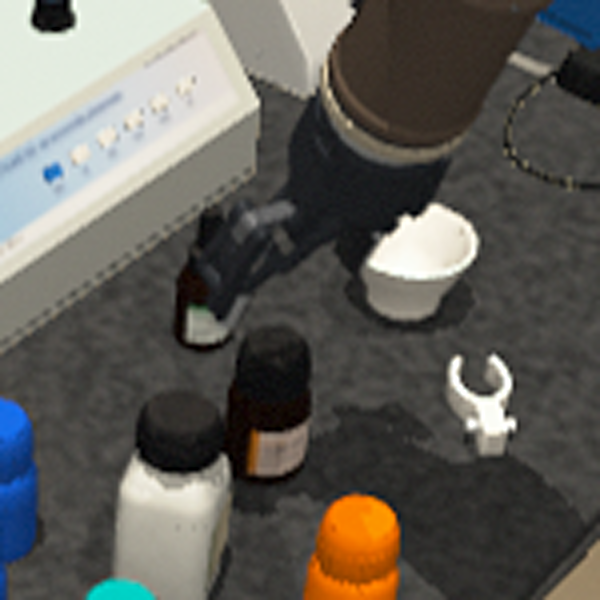

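>>> jog_arm([
  [0, [0.0, 0.002, -0.015], [0, 0, 0]],
  [0, [0.0, 0.002, -0.03], [0, 0, 0]],
  [0, [0.0, 0.002, -0.045], [0, 0, 0]],
  [0, [0.0, 0.002, -0.054], [0, 0, 0]],
  [0, [0.0, 0.002, -0.054], [0, 0, 0]],
  [0, [0.0, 0.002, -0.054], [0, 0, 0]],
])

```text
time_s: 15.93
ee_pos: [0.4794, -0.428, 0.0826]
ee_rot: [0.15, 0.97, -0.029, 0.189]
contact_force: [0.2, 0.7, 0.7]
opening: 0.0854
```

Run:
```python
from h import *
np.set_printoptions(precision=4,suppress=True)
s=sense();print(s['time_s'],s['ee_pos'],s['joint_positions'],s['contact_force'])
w=cam('wrist','wrist11')
c=cam('scene');cv2.imwrite('pics/k.png',cv2.resize(c['image'][80:230,330:480],None,fx=4,fy=4,interpolation=2)[:,:,::-1])
print(proj(w,s['ee_pos']))
```

```text
15.9333 [ 0.4794 -0.428   0.0826] [ 1.0652  0.5437 -0.4284  1.9701  0.196   0.3191  1.8212] [0.1972 0.7441 0.7489]
[315.6187 335.7339]
```

View pics/wrist11.png

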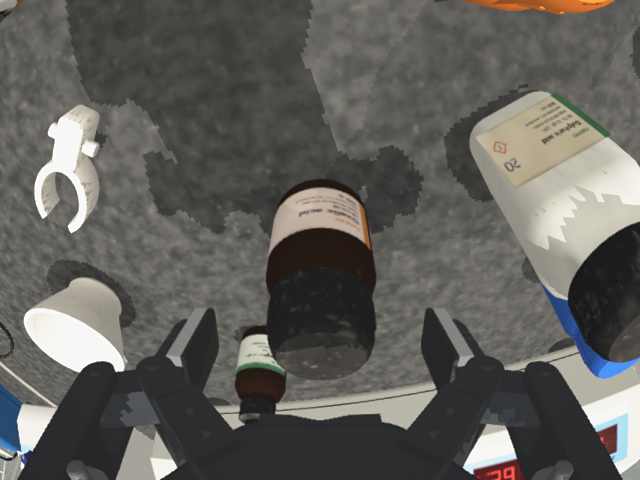

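View pics/k.png

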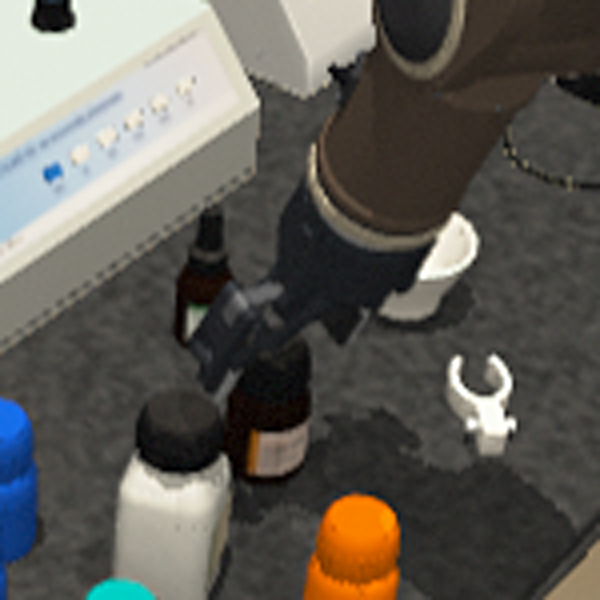

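>>> jog_arm([
  [0.3, [0, 0, 0], [0, 0, 0]],
  [0.4, [0, 0, 0], [0, 0, 0]],
  [0.5, [0, 0, 0], [0, 0, 0]],
  [0.6, [0, 0, 0], [0, 0, 0]],
  [0.7, [0, 0, 0], [0, 0, 0]],
  [0.7, [0, 0, 0], [0, 0, 0]],
  [0.7, [0, 0, 0], [0, 0, 0]],
])

```text
time_s: 16.62
ee_pos: [0.4802, -0.4286, 0.0842]
ee_rot: [0.149, 0.97, -0.03, 0.19]
contact_force: [-2.0, 1.1, 5.5]
opening: 0.0425
```

Run:
```python
from h import *
np.set_printoptions(precision=4,suppress=True)
s=sense();print(s['time_s'],s['ee_pos'],s['opening'],s['contact_force'],R.from_quat(s['ee_rot']).as_matrix())
w=cam('wrist','wrist12')
```

```text
16.6167 [ 0.4802 -0.4286  0.0842] 0.042513859878137494 [-2.0225  1.0967  5.5144] [[-0.8833  0.301   0.3594]
 [ 0.2782  0.9536 -0.1149]
 [-0.3773 -0.0015 -0.9261]]
```

View pics/wrist12.png

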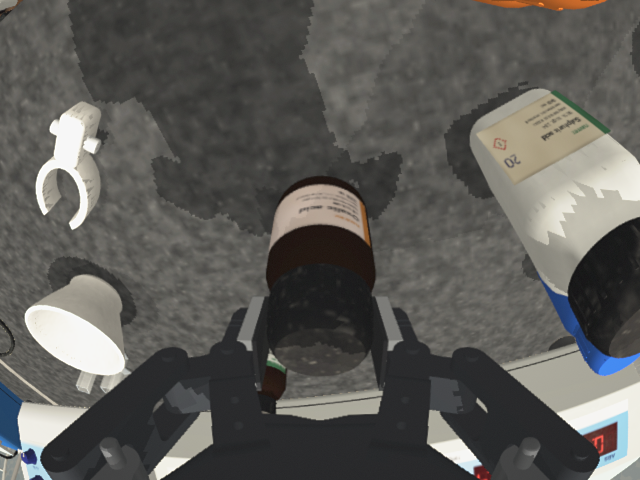

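>>> jog_arm([
  [0.7, [0, 0, 0.01], [0, 0, 0]],
  [0.7, [0, 0, 0.03], [0, 0, 0]],
  [0.7, [0, 0, 0.065], [0, 0, 0]],
  [0.7, [0, 0, 0.1], [0, 0, 0]],
  [0.7, [0, 0, 0.135], [0, 0, 0]],
  [0.7, [0, 0.01, 0.16], [0, 0, 0.03]],
  [0.7, [0, 0.03, 0.16], [0, 0, 0.06]],
  [0.7, [0, 0.06, 0.16], [0, 0, 0.1]],
  [0.7, [0, 0.095, 0.16], [0, 0, 0.13]],
  [0.7, [0, 0.13, 0.16], [0, 0, 0.16]],
])

```text
time_s: 17.5
ee_pos: [0.4794, -0.2973, 0.2444]
ee_rot: [0.071, 0.979, -0.015, 0.191]
contact_force: [0.6, 1.0, -2.8]
opening: 0.0422
```

Run:
```python
from h import *
np.set_printoptions(precision=4,suppress=True)
s=sense();print(s['time_s'],s['ee_pos'],s['opening'],s['contact_force'],s['joint_positions'])
c=cam('scene','scene13')
def W(p,X):
    a=p[2];return np.array([p[0]+X[0]*np.cos(a)-X[1]*np.sin(a),p[1]+X[0]*np.sin(a)+X[1]*np.cos(a),X[2]])
u=(.510,.0305,.077)
def lid(th,y,d=.18,t=.007):
    e=np.array([-np.cos(th),np.sin(th)])*d+np.array([np.sin(th),np.cos(th)])*t
    return W(u,(.09+e[0],y,.105+e[1]))
print(pinpoint('lid_edge',c)[0],W(u,(-.01,0,0)),W(u,(0.035,0,0)))
for th in(1.24,1.28,1.32,1.36):print(th,proj(c,lid(th,0)),proj(c,lid(th,.156,t=0)),proj(c,lid(th,-.156,t=0)))
```

```text
17.5 [ 0.4794 -0.2973  0.2444] 0.04216490778965731 [ 0.6125  1.0213 -2.7649] [ 1.1641  0.2145 -0.6856  1.9988  0.0003  0.6129  1.9404]
{'point': [226.9, 191.3], 'confidence': 0.61} [0.5    0.0297 0.    ] [0.5449 0.0332 0.    ]
1.24 [227.8103 193.3637] [166.8962 249.2175] [284.7528 150.7731]
1.28 [224.6422 191.0238] [163.5198 246.4887] [281.7983 148.5653]
1.32 [221.4677 188.7956] [160.1441 243.8653] [278.8209 146.4641]
1.36 [218.2941 186.6837] [156.7771 241.3529] [275.827  144.4739]
```

View pics/scene13.png

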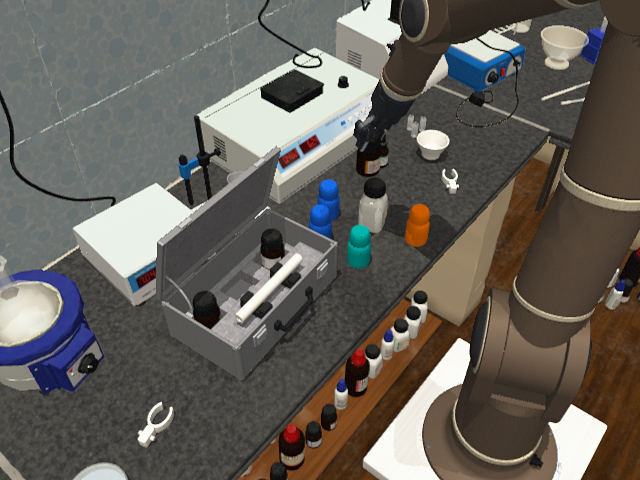

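>>> jog_arm([
  [0.7, [0, 0.03, 0], [0, 0, 0.02]],
  [0.7, [0, 0.065, 0], [0, 0, 0.05]],
  [0.7, [0, 0.1, 0], [0, 0, 0.075]],
  [0.7, [0, 0.135, 0], [0, 0, 0.1]],
  [0.7, [0.005, 0.17, 0], [0, 0, 0.125]],
  [0.7, [0.01, 0.205, 0], [0, 0, 0.15]],
  [0.7, [0.01, 0.24, 0], [0, 0, 0.175]],
  [0.7, [0.015, 0.275, 0], [0, 0, 0.2]],
  [0.7, [0.015, 0.305, 0], [0, 0, 0.227]],
  [0.7, [0.015, 0.325, 0], [0, 0, 0.227]],
])

```text
time_s: 18.43
ee_pos: [0.4948, 0.0356, 0.245]
ee_rot: [-0.046, 0.98, 0.008, 0.191]
contact_force: [0.3, -0.1, -2.5]
opening: 0.042
```

Run:
```python
from h import *
np.set_printoptions(precision=4,suppress=True)
s=sense();print(s['time_s'],s['ee_pos'],s['opening'],s['contact_force'],s['joint_positions'],R.from_quat(s['ee_rot']).as_matrix())
c=cam('scene','scene14');w=cam('wrist','wrist14')
```

```text
18.4333 [0.4948 0.0356 0.245 ] 0.0420380954951226 [ 0.3189 -0.1009 -2.5331] [ 0.7255  0.0734 -0.9342  2.1484  0.1834  0.5729  1.3329] [[-0.9227 -0.093   0.3742]
 [-0.0868  0.9957  0.0335]
 [-0.3757 -0.0016 -0.9268]]
```

View pics/scene14.png

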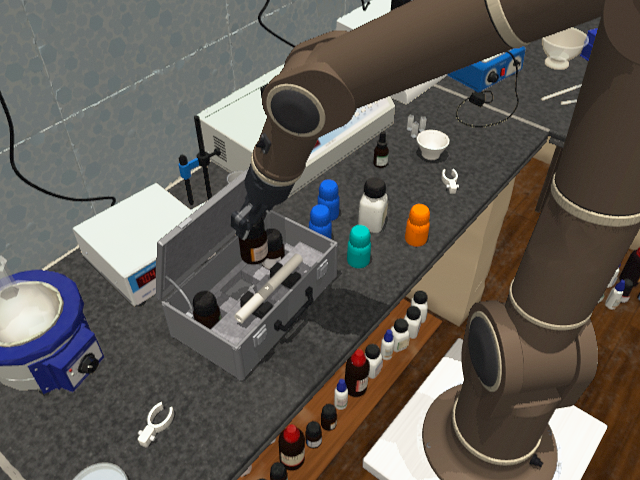

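View pics/wrist14.png

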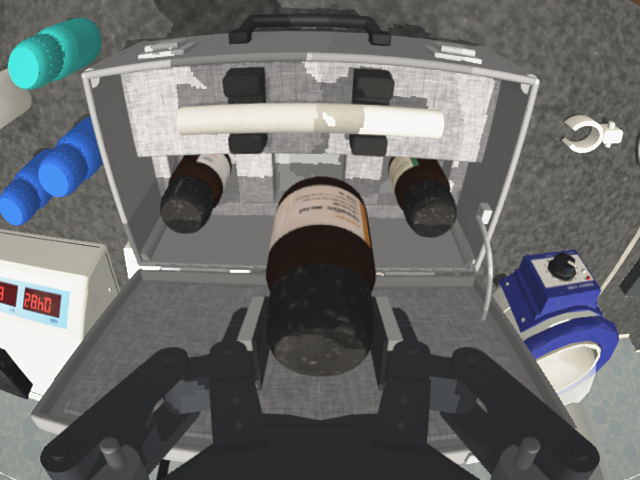

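>>> jog_arm([
  [0.7, [0.008, -0.003, -0.015], [0, 0, 0]],
  [0.7, [0.014, -0.005, -0.035], [0, 0, 0]],
  [0.7, [0.018, -0.005, -0.055], [0, 0, 0]],
  [0.7, [0.02, -0.005, -0.075], [0, 0, 0]],
  [0.7, [0.02, -0.005, -0.09], [0, 0, 0]],
  [0.7, [0.02, -0.005, -0.093], [0, 0, 0]],
  [0.7, [0.02, -0.005, -0.093], [0, 0, 0]],
])

```text
time_s: 19.12
ee_pos: [0.5141, 0.0308, 0.1512]
ee_rot: [-0.047, 0.981, 0.008, 0.19]
contact_force: [-0.2, 0.5, -2.4]
opening: 0.0427
```

Run:
```python
from h import *
np.set_printoptions(precision=4,suppress=True)
s=sense();print(s['time_s'],s['ee_pos'],s['opening'],s['contact_force'],s['joint_positions'])
c=cam('scene');w=cam('wrist','wrist15')
cv2.imwrite('pics/l.png',cv2.resize(c['image'][140:340,150:350],None,fx=3,fy=3,interpolation=2)[:,:,::-1])
```

```text
19.1167 [0.5141 0.0308 0.1512] 0.04269877646907739 [-0.2074  0.4623 -2.4363] [ 0.4791  0.2694 -0.7354  2.2254  0.6128  0.3917  0.9297]
```

View pics/l.png

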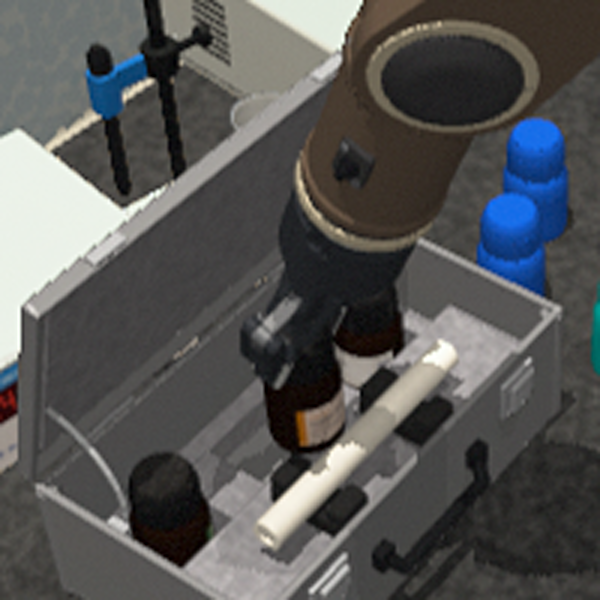

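View pics/wrist15.png

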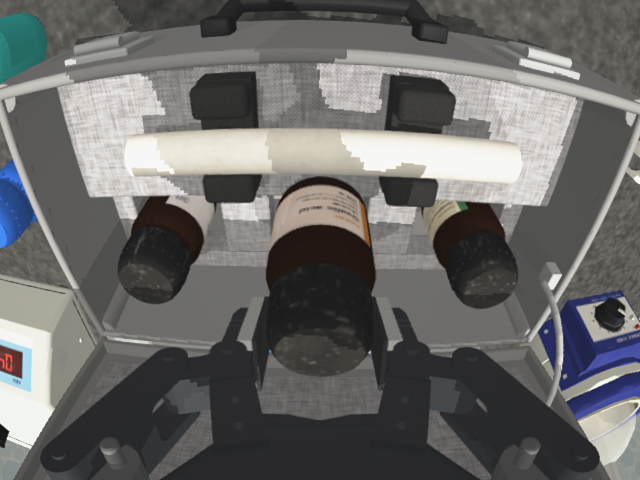

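>>> jog_arm([
  [0.7, [0.008, 0.001, -0.001], [0, 0, 0]],
  [0.7, [0.016, 0.001, -0.001], [0, 0, 0]],
  [0.7, [0.022, 0.002, -0.001], [0, 0, 0]],
  [0.7, [0.026, 0.002, -0.001], [0, 0, 0]],
  [0.7, [0.028, 0.002, -0.004], [0, 0, 0]],
  [0.7, [0.029, 0.002, -0.01], [0, 0, 0]],
  [0.7, [0.03, 0.002, -0.015], [0, 0, 0]],
  [0.7, [0.03, 0.002, -0.015], [0, 0, 0]],
])

```text
time_s: 19.88
ee_pos: [0.5444, 0.0331, 0.1364]
ee_rot: [-0.047, 0.981, 0.008, 0.191]
contact_force: [0.4, 0.5, -2.3]
opening: 0.0422
```

Run:
```python
from h import *
np.set_printoptions(precision=4,suppress=True)
s=sense();print(s['time_s'],s['ee_pos'],s['opening'],s['contact_force'],s['joint_positions'])
c=cam('scene');w=cam('wrist','wrist16')
cv2.imwrite('pics/m.png',cv2.resize(c['image'][140:340,150:350],None,fx=3,fy=3,interpolation=2)[:,:,::-1])
```

```text
19.8833 [0.5444 0.0331 0.1364] 0.04220227016626466 [ 0.422   0.4546 -2.3476] [ 0.4066  0.3376 -0.6689  2.1773  0.6973  0.3878  0.861 ]
```

View pics/m.png

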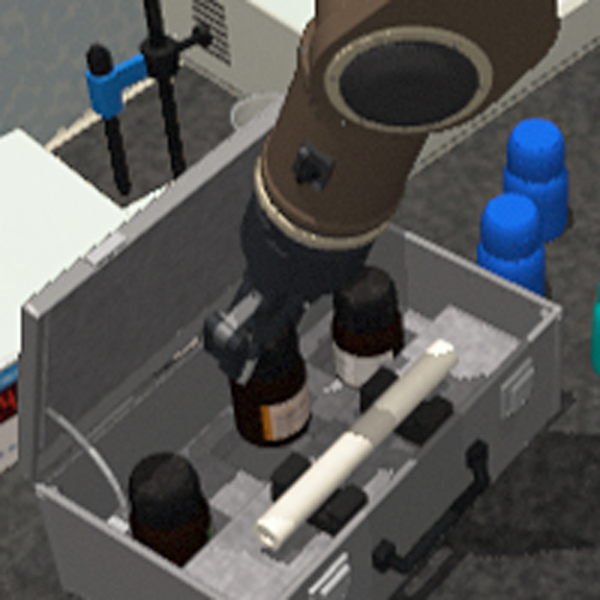

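View pics/wrist16.png

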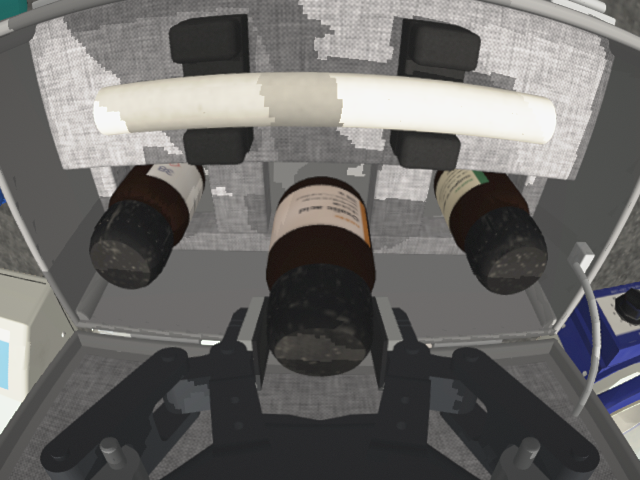

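>>> jog_arm([
  [0.7, [0, 0, -0.008], [0, 0, 0]],
  [0.7, [0, 0, -0.018], [0, 0, 0]],
  [0.7, [0, 0, -0.028], [0, 0, 0]],
  [0.7, [0, 0, -0.035], [0, 0, 0]],
  [0.7, [0, 0, -0.039], [0, 0, 0]],
  [0.7, [0, 0, -0.039], [0, 0, 0]],
])

```text
time_s: 20.48
ee_pos: [0.5443, 0.0337, 0.0976]
ee_rot: [-0.047, 0.981, 0.008, 0.191]
contact_force: [-0.2, -0.7, -2.0]
opening: 0.0424
```

>>> jog_arm([
  [0.7, [0, 0, -0.001], [0, 0, 0]],
  [0.7, [0, 0, -0.002], [0, 0, 0]],
  [0.7, [0, 0, -0.002], [0, 0, 0]],
])

```text
time_s: 20.73
ee_pos: [0.5444, 0.0336, 0.096]
ee_rot: [-0.047, 0.98, 0.008, 0.191]
contact_force: [-0.5, 0.5, -1.7]
opening: 0.0422
```

>>> jog_arm([
  [0.7, [0, 0, -0.001], [0, 0, 0]],
  [0.7, [0, 0, -0.002], [0, 0, 0]],
  [0.7, [0, 0, -0.003], [0, 0, 0]],
  [0.7, [0, 0, -0.003], [0, 0, 0]],
])

```text
time_s: 21.07
ee_pos: [0.5444, 0.0336, 0.0928]
ee_rot: [-0.047, 0.98, 0.008, 0.191]
contact_force: [0.2, -0.2, -2.7]
opening: 0.0425
```

>>> jog_arm([
  [0.7, [0, 0, -0.001], [0, 0, 0]],
  [0.7, [0, 0, -0.002], [0, 0, 0]],
  [0.7, [0, 0, -0.002], [0, 0, 0]],
])

```text
time_s: 21.32
ee_pos: [0.5454, 0.0338, 0.0922]
ee_rot: [-0.047, 0.98, 0.008, 0.192]
contact_force: [-7.4, -1.5, 14.5]
opening: 0.0424
```

>>> jog_arm([
  [0.55, [-0.001, 0, 0.001], [0, 0, 0]],
  [0.45, [-0.001, 0, 0.001], [0, 0, 0]],
  [0.35, [-0.001, 0, 0.001], [0, 0, 0]],
  [0.25, [-0.001, 0, 0.001], [0, 0, 0]],
  [0.22, [-0.001, 0, 0.001], [0, 0, 0]],
])

```text
time_s: 21.73
ee_pos: [0.5445, 0.0338, 0.0932]
ee_rot: [-0.047, 0.98, 0.008, 0.192]
contact_force: [0.1, -0.1, 0.1]
opening: 0.0667
```

Run:
```python
from h import *
np.set_printoptions(precision=4,suppress=True)
s=sense();print(s['time_s'],s['ee_pos'],s['opening'],s['contact_force'],s['joint_positions'])
w=cam('wrist','wrist17')
```

```text
21.7333 [0.5445 0.0338 0.0932] 0.06667716980810066 [ 0.0939 -0.0829  0.0786] [ 0.2551  0.393  -0.5017  2.2189  0.8902  0.282   0.6627]
```

View pics/wrist17.png

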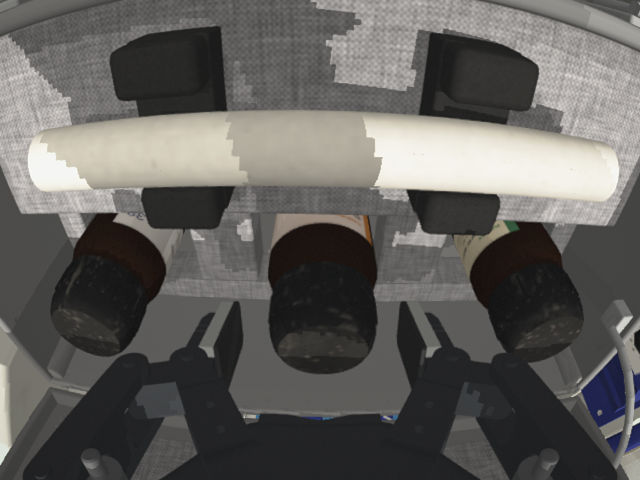

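>>> jog_arm([
  [0.22, [-0.004, 0, 0.01], [0, 0, 0]],
  [0.22, [-0.012, -0.001, 0.03], [0, 0, 0]],
  [0.22, [-0.024, -0.002, 0.06], [0, 0, 0]],
  [0.3, [-0.036, -0.003, 0.09], [0, 0, 0]],
  [0.5, [-0.05, -0.004, 0.125], [0, 0, 0]],
  [0.8, [-0.07, -0.005, 0.155], [0, 0, 0]],
  [1, [-0.085, -0.006, 0.19], [0, 0.07, 0]],
  [1, [-0.09, -0.006, 0.225], [0, 0.16, 0]],
  [1, [-0.09, -0.006, 0.25], [0, 0.26, 0]],
  [1, [-0.09, -0.006, 0.26], [0, 0.36, 0]],
])

```text
time_s: 22.62
ee_pos: [0.4552, 0.0267, 0.3584]
ee_rot: [-0.043, 0.999, 0.013, 0.015]
contact_force: [-0.2, 0.5, 0.1]
opening: -0.0001
```

Run:
```python
from h import *
np.set_printoptions(precision=4,suppress=True)
s=sense();print(s['time_s'],s['ee_pos'],s['opening'],s['contact_force'],s['joint_positions'],R.from_quat(s['ee_rot']).as_matrix())
c=cam('scene','scene18');w=cam('wrist','wrist18');d=cam('side','side18')
```

```text
22.6167 [0.4552 0.0267 0.3584] -6.145946166756492e-05 [-0.2114  0.5345  0.1274] [ 0.8528  0.1141 -1.0618  1.7909  0.0824  1.2616  1.429 ] [[-0.9958 -0.0868  0.0292]
 [-0.086   0.9959  0.0276]
 [-0.0314  0.025  -0.9992]]
```

View pics/wrist18.png

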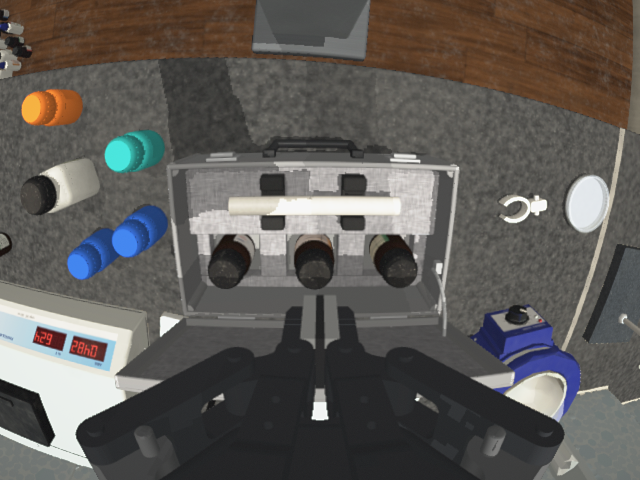

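View pics/scene18.png

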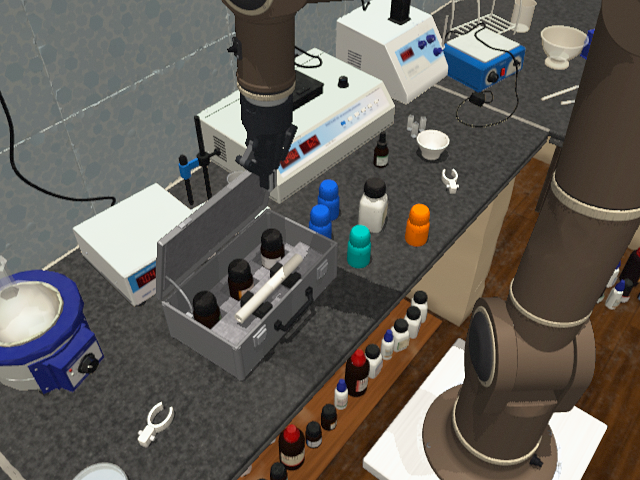

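View pics/side18.png

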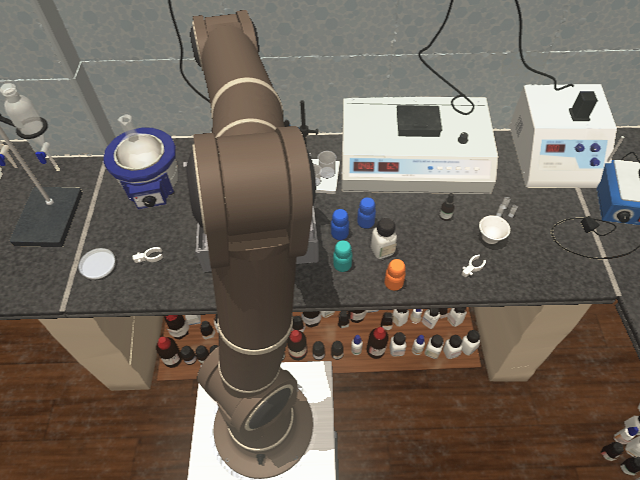

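Run:
```python
from h import *
np.set_printoptions(precision=4,suppress=True)
w=cam('wrist');s=cam('side');c=cam('scene')
for n,a,b in(('rodtop',(199,116),(303,100)),('blue',(186,167),(291,131)),('blk',(203,159),(304,131)),('rodbot?',(206,195),(303,152))):
    print(n,tri([(c,a),(s,b)]))
cv2.imwrite('pics/n.png',cv2.resize(cv2.imread('pics/side0.png')[90:210,180:330],None,fx=5,fy=5))
# case check in this view
for m in('tube_mid','bottle_mid','left_bottle_mid','right_bottle_mid','lid_hinge','lid_edge'):
    print(m,[(np.round(q['point'],1),round(q['confidence'],2)) for q in pinpoint(m,c)[:4]])
```

```text
rodtop (array([ 0.7726, -0.1059,  0.2708]), [np.float64(0.0035481498691744195), np.float64(0.0035481498691744386)])
blue (array([ 0.7894, -0.066 ,  0.1492]), [np.float64(0.0018377166910275012), np.float64(0.0018377166910274621)])
blk (array([ 0.7779, -0.104 ,  0.1561]), [np.float64(0.0004877699375106776), np.float64(0.00048776993751056125)])
rodbot? (array([ 0.7823, -0.0972,  0.0594]), [np.float64(0.004605930963183825), np.float64(0.00460593096318392)])
tube_mid [(array([269.1, 281.8]), 0.83)]
bottle_mid [(array([242.7, 280.4]), 0.91)]
left_bottle_mid [(array([203.9, 315.3]), 0.66)]
right_bottle_mid [(array([326. , 200.5]), 0.87), (array([269.8, 249.2]), 0.85), (array([316.6, 224.4]), 0.77), (array([415. , 224.9]), 0.76)]
lid_hinge [(array([218.7, 247.7]), 0.81), (array([272.3, 285.6]), 0.21)]
lid_edge [(array([224.7, 191.7]), 0.76)]
```

View pics/n.png

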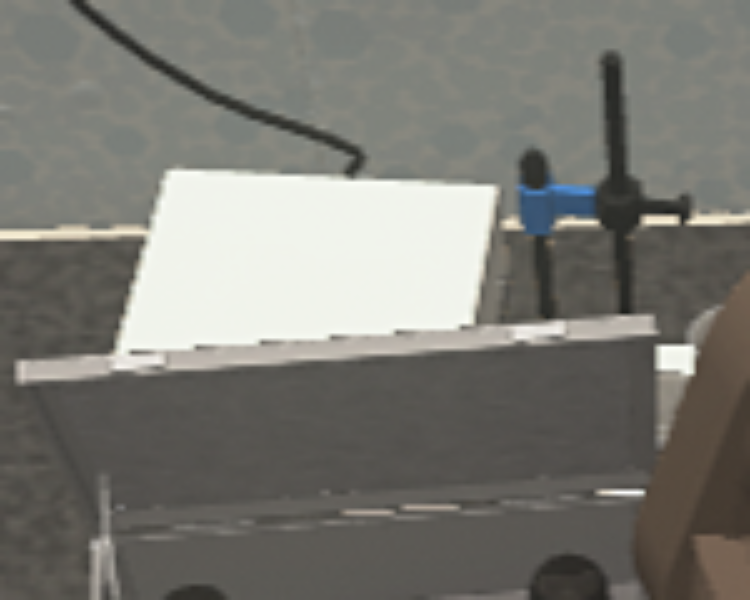

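>>> jog_arm([
  [1, [0.03, 0.003, 0], [-0.028, 0.03, 0]],
  [1, [0.065, 0.005, 0], [-0.028, 0.03, 0]],
  [1, [0.1, 0.008, 0], [-0.028, 0.03, 0]],
  [1, [0.135, 0.01, 0], [-0.028, 0.03, 0]],
  [1, [0.165, 0.013, 0], [-0.028, 0.03, 0]],
  [1, [0.175, 0.013, -0.01], [-0.028, 0.03, 0]],
  [1, [0.175, 0.013, -0.03], [-0.028, 0.03, 0]],
  [1, [0.175, 0.013, -0.055], [-0.028, 0.03, 0]],
  [1, [0.175, 0.013, -0.073], [-0.028, 0.03, 0]],
  [1, [0.175, 0.013, -0.073], [-0.028, 0.03, 0]],
])

```text
time_s: 24.05
ee_pos: [0.627, 0.04, 0.276]
ee_rot: [-0.045, 0.999, 0.002, -0.005]
contact_force: [-0.6, -0.8, -1.0]
opening: 0.0
```

Run:
```python
from h import *
np.set_printoptions(precision=4,suppress=True)
s=sense();print(s['time_s'],s['ee_pos'],s['contact_force'],s['joint_positions'],R.from_quat(s['ee_rot']).as_matrix()[:,2])
c=cam('scene','scene19');w=cam('wrist','wrist19')
```

```text
24.05 [0.627 0.04  0.276] [-0.6062 -0.7859 -0.9609] [ 0.4764  0.5688 -0.9375  1.5026  0.4582  1.3138  1.1554] [-0.0097  0.0037 -0.9999]
```

View pics/scene19.png

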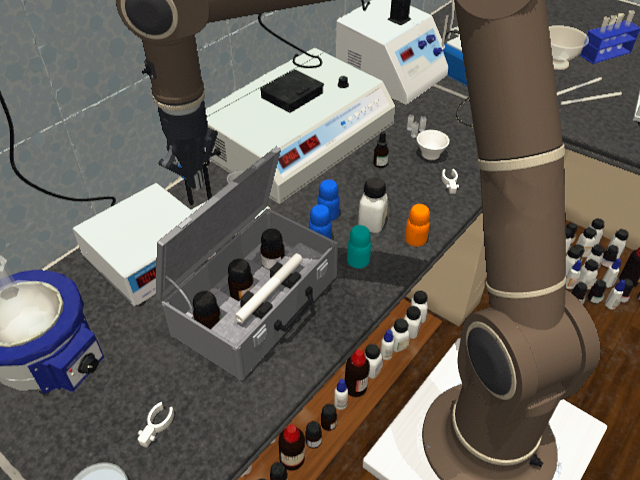

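View pics/wrist19.png

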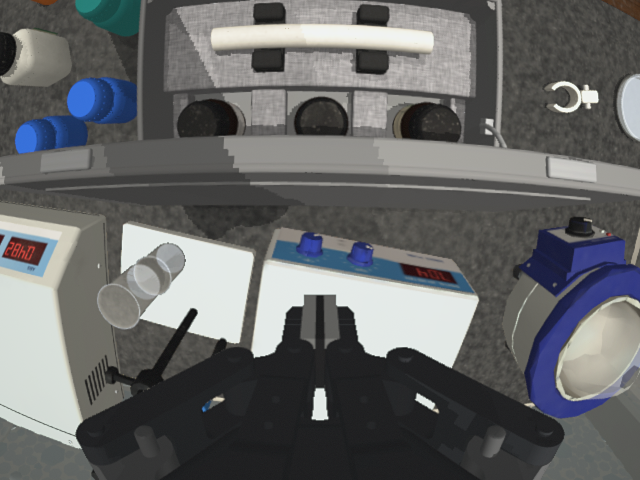

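```bash
cat > lid.py <<'E'
from h import *
def W(p,X):
    a=p[2];return np.array([p[0]+X[0]*np.cos(a)-X[1]*np.sin(a),p[1]+X[0]*np.sin(a)+X[1]*np.cos(a),X[2]])
u=(.510,.0305,.077)
def tcp(th,d=.155):
    return W(u,(.09-d*np.cos(th)+.014*np.sin(th)+.011,0,.105+d*np.sin(th)+.014*np.cos(th)+.019))
E
python3 - <<'E'
from lid import *
np.set_printoptions(precision=4,suppress=True)
for th in(1.29,1.2,1.1,1,.9,.8,.7,.6,.5,.4,.3,.2,.1,.05,0):print(th,tcp(th))
E
```

```text
1.29 [0.5813 0.036  0.2768]
1.2 [0.5677 0.035  0.2735]
1.1 [0.553  0.0338 0.2685]
1 [0.5389 0.0327 0.262 ]
0.9 [0.5256 0.0317 0.2541]
0.8 [0.513  0.0307 0.2449]
0.7 [0.5015 0.0298 0.2346]
0.6 [0.491  0.029  0.2231]
0.5 [0.4818 0.0283 0.2106]
0.4 [0.4738 0.0277 0.1973]
0.3 [0.4672 0.0272 0.1832]
0.2 [0.462  0.0268 0.1685]
0.1 [0.4583 0.0265 0.1534]
0.05 [0.4571 0.0264 0.1457]
0 [0.4562 0.0263 0.138 ]
```

From (.627,.040,.276), I'll approach to contact and then move to th≈1.1.

>>> jog_arm([
  [1, [-0.015, -0.001, 0], [0, 0, 0]],
  [1, [-0.03, -0.003, 0], [0, 0, 0]],
  [1, [-0.04, -0.004, 0], [0, 0, 0]],
  [1, [-0.046, -0.004, 0], [0, 0, 0]],
  [1, [-0.052, -0.005, -0.001], [0, 0, 0]],
  [1, [-0.058, -0.005, -0.002], [0, 0, 0]],
  [1, [-0.064, -0.006, -0.004], [0, 0, 0]],
  [1, [-0.07, -0.006, -0.006], [0, 0, 0]],
])

```text
time_s: 24.82
ee_pos: [0.5587, 0.0346, 0.2746]
ee_rot: [-0.045, 0.999, 0.002, -0.001]
contact_force: [0.9, -0.4, 2.4]
opening: -0.0
```

Run:
```python
from lid import *
np.set_printoptions(precision=4,suppress=True)
s=sense();print(s['time_s'],s['ee_pos'],s['contact_force'],s['joint_positions'])
c=cam('scene','scene20')
```

```text
24.8167 [0.5587 0.0346 0.2746] [ 0.9372 -0.4066  2.4447] [ 0.5865  0.4531 -0.9932  1.6773  0.3934  1.2316  1.166 ]
```

View pics/scene20.png

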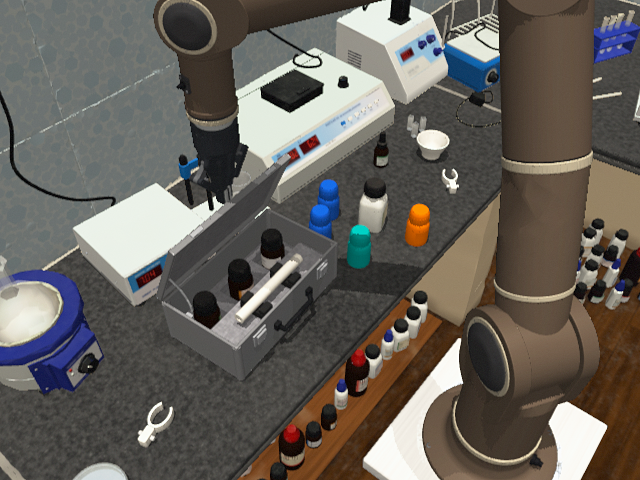

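>>> jog_arm([
  [1, [-0.007, -0.001, -0.006], [0, 0, 0]],
  [1, [-0.014, -0.001, -0.009], [0, 0, 0]],
  [1, [-0.021, -0.002, -0.013], [0, 0, 0]],
  [1, [-0.028, -0.002, -0.017], [0, 0, 0]],
  [1, [-0.034, -0.003, -0.021], [0, 0, 0]],
  [1, [-0.04, -0.003, -0.025], [0, 0, 0]],
  [1, [-0.046, -0.004, -0.03], [0, 0, 0]],
  [1, [-0.052, -0.004, -0.035], [0, 0, 0]],
  [1, [-0.058, -0.005, -0.041], [0, 0, 0]],
  [1, [-0.063, -0.005, -0.046], [0, 0, 0]],
])

```text
time_s: 25.7
ee_pos: [0.4935, 0.0294, 0.2272]
ee_rot: [-0.045, 0.999, 0.002, -0.003]
contact_force: [1.9, -1.2, 1.0]
opening: 0.0002
```

Run:
```python
from lid import *
np.set_printoptions(precision=4,suppress=True)
s=sense();print(s['time_s'],s['ee_pos'],s['contact_force'],s['joint_positions'])
c=cam('scene','scene21')
```

```text
25.7 [0.4935 0.0294 0.2272] [ 1.888  -1.2423  0.9581] [ 0.6664  0.3867 -1.0221  1.8832  0.3666  1.0823  1.1605]
```

View pics/scene21.png

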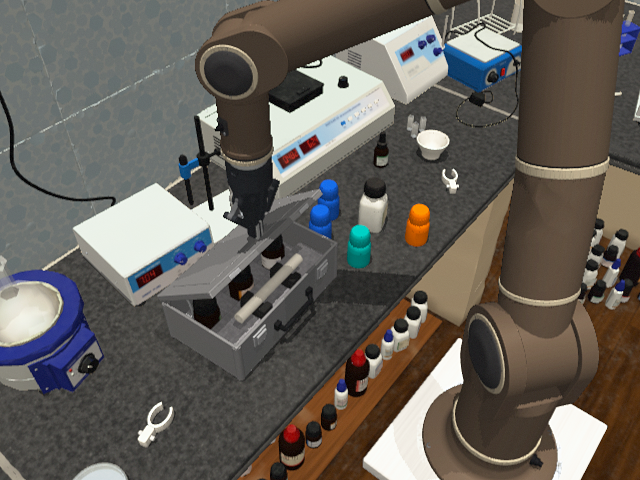

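>>> jog_arm([
  [1, [-0.006, 0, -0.008], [0, 0, 0]],
  [1, [-0.011, -0.001, -0.015], [0, 0, 0]],
  [1, [-0.015, -0.001, -0.021], [0, 0, 0]],
  [1, [-0.019, -0.002, -0.027], [0, 0, 0]],
  [1, [-0.022, -0.002, -0.033], [0, 0, 0]],
  [1, [-0.025, -0.002, -0.039], [0, 0, 0]],
  [1, [-0.028, -0.002, -0.045], [0, 0, 0]],
  [1, [-0.03, -0.003, -0.051], [0, 0, 0]],
  [1, [-0.031, -0.003, -0.056], [0, 0, 0]],
  [1, [-0.033, -0.003, -0.06], [0, 0, 0]],
])

```text
time_s: 26.58
ee_pos: [0.4592, 0.0262, 0.1657]
ee_rot: [-0.045, 0.999, 0.002, -0.004]
contact_force: [0.5, 0.3, 1.6]
opening: -0.0001
```

>>> jog_arm([
  [1, [-0.001, 0, -0.004], [0, 0, 0]],
  [1, [-0.002, 0, -0.008], [0, 0, 0]],
  [1, [-0.003, 0, -0.012], [0, 0, 0]],
  [1, [-0.004, 0, -0.016], [0, 0, 0]],
  [1, [-0.004, 0, -0.019], [0, 0, 0]],
  [1, [-0.005, 0, -0.022], [0, 0, 0]],
])

```text
time_s: 27.08
ee_pos: [0.4542, 0.0262, 0.1433]
ee_rot: [-0.045, 0.999, 0.002, -0.004]
contact_force: [1.0, -0.2, 1.9]
opening: 0.0002
```

Run:
```python
from lid import *
np.set_printoptions(precision=4,suppress=True)
s=sense();print(s['time_s'],s['ee_pos'],s['contact_force'],s['joint_positions'])
c=cam('scene','scene22')
```

```text
27.0833 [0.4542 0.0262 0.1433] [ 1.0239 -0.2132  1.9049] [ 0.6319  0.4322 -0.9713  2.0592  0.4546  0.8874  1.0661]
```

View pics/scene22.png

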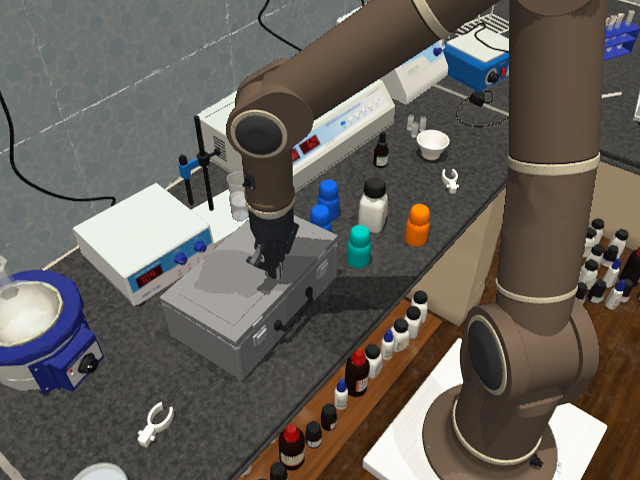

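Nearly shut; I'll finish in millimetre steps until the force rises.

>>> jog_arm([
  [1, [0, 0, -0.002], [0, 0, 0]],
  [1, [0, 0, -0.003], [0, 0, 0]],
  [1, [0, 0, -0.004], [0, 0, 0]],
  [1, [0, 0, -0.005], [0, 0, 0]],
  [1, [0, 0, -0.005], [0, 0, 0]],
])

```text
time_s: 27.55
ee_pos: [0.4536, 0.0262, 0.1381]
ee_rot: [-0.045, 0.999, 0.002, -0.004]
contact_force: [-2.0, -0.8, 3.9]
opening: 0.0
```

>>> jog_arm([
  [1, [0, 0, -0.001], [0, 0, 0]],
  [1, [0, 0, -0.002], [0, 0, 0]],
  [1, [0, 0, -0.002], [0, 0, 0]],
])

```text
time_s: 27.8
ee_pos: [0.4536, 0.0263, 0.1379]
ee_rot: [-0.045, 0.999, 0.001, -0.004]
contact_force: [-9.6, -2.3, 28.8]
opening: 0.0002
```

>>> jog_arm([
  [1, [0, 0, 0.003], [0, 0, 0]],
  [1, [0, 0, 0.015], [0, 0, 0]],
  [1, [0, 0, 0.04], [0, 0, 0]],
  [1, [-0.01, -0.02, 0.075], [0, 0, 0]],
  [1, [-0.02, -0.05, 0.11], [0, 0, 0]],
  [1, [-0.03, -0.085, 0.14], [0, 0, 0]],
  [1, [-0.04, -0.12, 0.15], [0, 0, 0]],
  [1, [-0.04, -0.15, 0.15], [0, 0, 0]],
  [1, [-0.04, -0.15, 0.15], [0, 0, 0]],
])

```text
time_s: 28.55
ee_pos: [0.413, -0.131, 0.2893]
ee_rot: [-0.041, 0.999, -0.001, -0.004]
contact_force: [0.7, -0.5, -0.4]
opening: -0.0001
```

Run:
```python
from lid import *
np.set_printoptions(precision=4,suppress=True)
s=sense();print(s['time_s'],s['ee_pos'],s['contact_force'])
c=cam('scene','scene23');w=cam('wrist','wrist23');d=cam('side')
L=[]
for k,n in((c,'c'),(w,'w'),(d,'d')):
    q=pinpoint('lid_edge',k)
    if q:print(n,q[0]['point'],q[0]['confidence']);L.append((k,q[0]['point']))
if len(L)>1:print(tri(L))
for th in(0,.03,.06):print(th,proj(c,W(u,(.09-.18*np.cos(th)+.007*np.sin(th),0,.105+.18*np.sin(th)+.007))))
for n,m in(('dropper',(381.5,148)),):pass
for m in('tall_bottle_mid','dropper_mid'):print(m,[q['point'] for q in pinpoint(m,c)[:1]])
cv2.imwrite('pics/o.png',cv2.resize(c['image'][190:390,150:350],None,fx=3,fy=3,interpolation=2)[:,:,::-1])
```

```text
28.55 [ 0.413  -0.131   0.2893] [ 0.7099 -0.5339 -0.3575]
c [291.9, 286.9] 0.92
w [487.1, 243.5] 0.57
(array([0.4163, 0.0248, 0.1176]), [np.float64(0.0015020428850649255), np.float64(0.0015020428850649262)])
0 [290.088 287.017]
0.03 [289.8702 285.0513]
0.06 [289.58   283.0365]
tall_bottle_mid [[370.5, 203.9]]
dropper_mid [[292.7, 287.9]]
```

View pics/o.png

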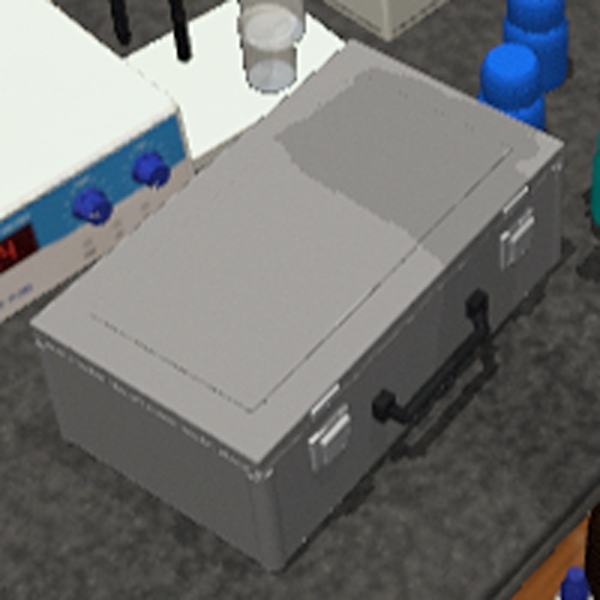

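View pics/scene23.png

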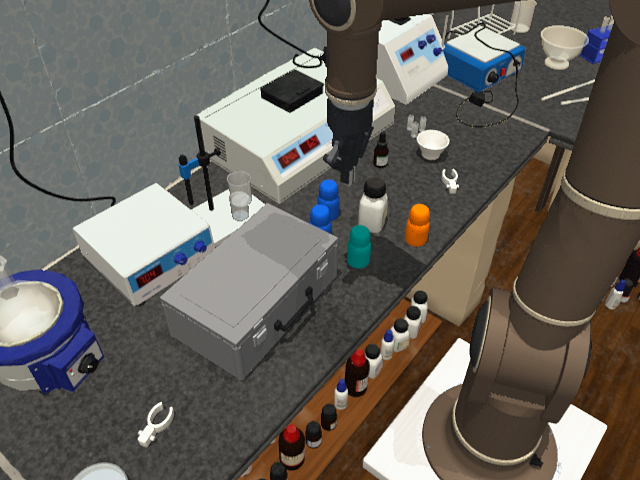

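View pics/wrist23.png

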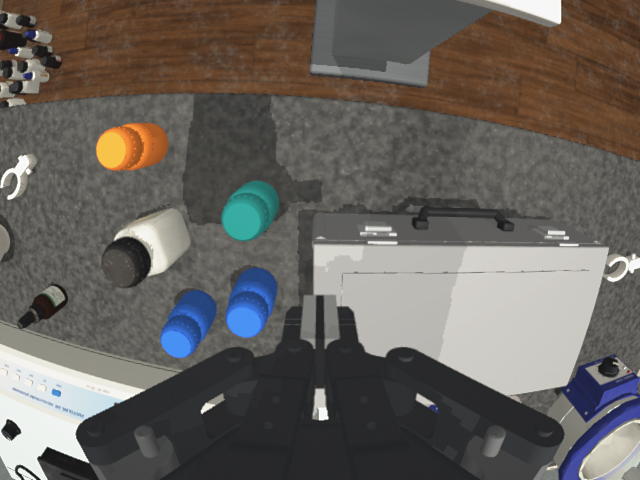

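The lid is shut on the rim along both edges. Its front edge is at (292,287), and I expected (290,287) for angle 0. The counter bottles are where they started and the arm is clear.

```bash
python3 -c "
from plant import *
print(sense()['time_s'],close_job())"
```

```text
the job is handed in; nothing more can be done
28.95 None
```

The field-kit case is packed and shut, and I handed the job in at about 29 s of the 72 s allowed.

- **Tube:** I gripped it at its middle, lifted and levelled it, and lowered it into both saddles until the force showed contact, about 18 N. The pictures showed it flat in the two slots.
- **Bottle:** I gripped the small brown bottle by its cap with the tool tilted clear of the lid. It touched down on the floor of the middle pocket at about 14 N and stood upright between the two packed bottles when released.
- **Lid:** I pushed it down slowly from behind with the closed fingers, at 1 to 4 N. It met its stop with the tool at 137.9 mm, where I had worked out 138 mm for fully shut; the last push peaked at about 29 N through the fingertips.
- **Last checks:**
  - The lid edge measured 117.6 mm high from two cameras against 112 mm for shut. The wrist view behind that is uncertain, and the scene camera's row matches shut to within a pixel.
  - The tall bottle, the dropper bottle and the coloured look-alikes appear unmoved in the last pictures.
  - The networks disagreed in two places. In the last scene picture the dropper was reported on the case, which is plainly a false hit. Before the grasp, the brown bottle's position differed by up to 8 mm between cameras, so I centred on it with the wrist camera.

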